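Load the free cement test station and start it

ROBOT

A 6-joint arm with a two-finger parallel gripper is mounted at the origin on the work surface. World frame = base frame: x ahead of the robot, y to its left, z up, the work surface at z = 0. Lengths are in m, angles in rad, forces in N, time in s.
With the tool pointing down it reaches from about 0.3 to 0.875 m from the base axis. Payload 6.4 kg.
Tool frame: the origin (TCP) lies midway between the tips of the shut fingers; the grasp point (between the pads) lies 19 mm behind it; z points along the fingers, y is the line along which they close (so a half turn about z gives the same grasp; the last joint's range is limited). The gripper opens to 85 mm and grips with 20 to 120 N. Pads are 22 mm wide; open, the fingers measure 114 mm over their backs; the gripper's body (76 mm by 85 mm) begins 54 mm behind the grasp point. The pads swing forward as they close: fully open they stand 13 mm farther back than shut.
Start: joints at [-1.533, 0.181, 1.607, -0, 1.354, -0.206], TCP at [0.139, -0.558, 0.231] pointing down, gripper open.
Joint ranges: [-2.99, 2.99], [-0.89, 2.07], [0.3, 2.58], [-1.14, 4.28], [0, 2.63], [-3.12, 3.12]. Speed limits (rad/s): [2.57, 2.57, 3.01, 3.14, 3.14, 3.14].

INTERFACE

Orientations are given as a unit quaternion [w, x, y, z].
In Python, from bench import ctrl, vision, workorder gives the robot as it stands. The module is installed in compiled form; this text tells all that it offers.
- The arm moves only by the tool servo_tool, never from a script. Its argument "steps" is a list of rows, each an object of numbers: "dx", "dy", "dz": the shift along the world's x, y, z as a fraction of full scale; "wx", "wy", "wz": the turn, a rotation vector about the world's x, y, z as a fraction of full scale. A call has exactly 5 rows; each row is the pose to reach, as a shift and turn from the pose commanded when the call began, turning the shorter way round; what a row does not reach only later rows make up. Full scale, the value 1, is 100 mm for a shift and pi rad for a turn. A row lasts 1/12 s, in which the tool goes at most 41.7 mm and 7.16 degrees, less where a joint would pass 70% of its speed; a pose out of reach is approached as far as the arm can. A call with a number of a shift or a turn outside -1 to 1 is refused whole. A call with a gripper value outside its range is refused whole. "jaw" is the opening, from 0 (shut) to 1 (fully open), set as the call begins (left out, the last holds). The fingers move at their own pace and stop on an object; the grip force is fixed at half the most. Time passes only in rows, so rows that repeat a pose let the fingers close, or fill a call up. It gives the time, the measured TCP pose, the force, the opening and the grip force at its end, in the units of the state.
- ctrl.get_obs(): the state, without advancing time (a new reading comes with each control period).
- vision.camera(name): name is "side" or "top"; returns a dict with "frame" (384x512x3 uint8, red, green, blue), "vfov" (degrees; the focal length in pixels is half the picture's height over the tangent of half this angle, whatever the lens; pixels are square), "cx", "cy" (the principal point, pixels), "camera_from_world" (4x4, takes a point from world to camera coordinates). Camera axes: x right, y up, looking along -z (the intrinsics and any distortion apply to the point x, -y, -z); pixel columns grow to the right and rows downward; lengths in m; the calibration is good to about 2 mm. A picture is of the moment at which its call begins. There is no depth.
- workorder.hand_in(): hands the job in; it is judged then, once.
The state is a dict: "time_s": time; "q": joint angles; "dq": joint speeds; "joint_efforts": joint torques, N m; "eef_pos": TCP position; "eef_rot": TCP orientation; "wrist_force": force on the tool from outside, world axes, zero at the start; "torque": the same for the moment, N m; "opening": opening from 0.0 (shut) to 1.0 (fully open); "grasp_force": force on a finger pad.
Only numpy, scipy, OpenCV 4.12 (cv2) and the standard library are available. Lean on these libraries where they do the work, as an engineer would, in place of code of your own. Each camera call takes 0.05 s, during which the arm holds its last target. There are 200 camera calls.

TASK

On one of the two test stations a test is still running (a cup with a steel weight standing on it): leave that station, its cup and its plunger alone. Take the empty cup off the other station's plate and stand every filled brass cup upright and fully on that plate, then press that station's plunger right down to its stop and let it come back up. All empty cups, that one and any others on the bench, finish standing upright in the steel tray, and the jar, brush and mug stay where they are.

Things in the scene. Friction and masses are not known exactly. Their poses are not given: they have to be found in the camera images.
- station1: test station on the left (+y) of the robot, fixed, standing at a random yaw: a blue base with a level metal test plate 150 mm (its x, depth) by 250 mm (its y, width), plate top 18 mm above the bench. Origin at bench level under the plate's centre; x points from the plate to a blue control box (70 x 170 mm, 50 mm high, centred at x = +112 mm) that carries the station's start plunger
- station2: test station on the right (-y) of the robot, fixed, standing at a random yaw: a blue base with a level metal test plate 150 mm (its x, depth) by 250 mm (its y, width), plate top 18 mm above the bench. Origin at bench level under the plate's centre; x points from the plate to a blue control box (70 x 170 mm, 50 mm high, centred at x = +112 mm) that carries the station's start plunger
- plunger1 (a joint): travel of station1's start plunger in m: 0 when up, 0.018 when pressed down to its stop; springs back; about 8 N at the stop
- plunger2 (a joint): travel of station2's start plunger in m: 0 when up, 0.018 when pressed down to its stop; springs back; about 8 N at the stop
- plunger1_top (a point): centre of the top of station1's plunger, a black mushroom head 40 mm across on a steel stem, in the middle of the control box; 90 mm above the bench when up
- plunger2_top (a point): centre of the top of station2's plunger, a black mushroom head 40 mm across on a steel stem, in the middle of the control box; 90 mm above the bench when up
- running: cup of a running test, on the middle of one station's plate (either one): a filled brass cup like the others (60 mm across, 55 mm tall, straight-sided and round; origin at the centre of its underside, z up) with a steel weight 48 mm across on it and a thin rod with a black knob above, 148 mm tall overall, 0.9 kg
- specimen1: brass cup filled to the rim with hardened grey cement, 60 mm across, 55 mm tall, straight-sided and round; origin at the centre of its underside, z up; about 0.35 kg; stands on the bench at the start; may be absent
- specimen2: brass cup filled to the rim with hardened grey cement, 60 mm across, 55 mm tall, straight-sided and round; origin at the centre of its underside, z up; about 0.35 kg; stands on the bench at the start; may be absent
- specimen3: brass cup filled to the rim with hardened grey cement, 60 mm across, 55 mm tall, straight-sided and round; origin at the centre of its underside, z up; about 0.35 kg; stands on the bench at the start; may be absent
- empty1: empty brass cup, open at the top, wall 3 mm, 60 mm across, 55 mm tall, straight-sided and round; origin at the centre of its underside, z up; about 0.2 kg; at the start on the plate of the station that is not running
- empty2: empty brass cup, open at the top, wall 3 mm, 60 mm across, 55 mm tall, straight-sided and round; origin at the centre of its underside, z up; about 0.2 kg; stands on the bench at the start; may be absent
- empty3: empty brass cup, open at the top, wall 3 mm, 60 mm across, 55 mm tall, straight-sided and round; origin at the centre of its underside, z up; about 0.2 kg; stands on the bench at the start; may be absent
- tray: steel tray for empty cups, fixed, 140 mm (x) by 260 mm (y) outside, 22 mm high, walls and floor 4 mm thick; origin at bench level under its centre
- jar: bystander: closed jar 64 mm across, 85 mm tall, beyond the tray to the left
- brush: bystander: hand brush lying beyond the tray
- mug: bystander: white cup 72 mm across, 80 mm tall, beyond the tray to the right
Mind the look-alikes: they are no part of the job. Leave any orange look-alike of the empty3 alone. Leave any red look-alike of the specimen2 alone.

How it is judged:
On the way, in this order (a step that is already met when the one before it is completed fails the run):
1. the filled cups stand on the free station's plate, and no empty cup is left on it (((horizontal distance between running and station1 below 0.08 m and (x of specimen1 in the frame of station2 between -0.05 and 0.05 m and y of specimen1 in the frame of station2 between -0.1 and 0.1 m and z of specimen1 in the frame of station2 between 0.012 and 0.024 m and angle between specimen1's own z axis and vertical below 0.1 rad and linear speed of specimen1 below 0.03 m/s) and (x of specimen2 in the frame of station2 between -0.05 and 0.05 m and y of specimen2 in the frame of station2 between -0.1 and 0.1 m and z of specimen2 in the frame of station2 between 0.012 and 0.024 m and angle between specimen2's own z axis and vertical below 0.1 rad and linear speed of specimen2 below 0.03 m/s) and (x of specimen3 in the frame of station2 between -0.05 and 0.05 m and y of specimen3 in the frame of station2 between -0.1 and 0.1 m and z of specimen3 in the frame of station2 between 0.012 and 0.024 m and angle between specimen3's own z axis and vertical below 0.1 rad and linear speed of specimen3 below 0.03 m/s) and horizontal distance between each of empty1, empty2, empty3 and station2 above 0.16 m) or (horizontal distance between running and station2 below 0.08 m and (x of specimen1 in the frame of station1 between -0.05 and 0.05 m and y of specimen1 in the frame of station1 between -0.1 and 0.1 m and z of specimen1 in the frame of station1 between 0.012 and 0.024 m and angle between specimen1's own z axis and vertical below 0.1 rad and linear speed of specimen1 below 0.03 m/s) and (x of specimen2 in the frame of station1 between -0.05 and 0.05 m and y of specimen2 in the frame of station1 between -0.1 and 0.1 m and z of specimen2 in the frame of station1 between 0.012 and 0.024 m and angle between specimen2's own z axis and vertical below 0.1 rad and linear speed of specimen2 below 0.03 m/s) and (x of specimen3 in the frame of station1 between -0.05 and 0.05 m and y of specimen3 in the frame of station1 between -0.1 and 0.1 m and z of specimen3 in the frame of station1 between 0.012 and 0.024 m and angle between specimen3's own z axis and vertical below 0.1 rad and linear speed of specimen3 below 0.03 m/s) and horizontal distance between each of empty1, empty2, empty3 and station1 above 0.16 m))), for 0.2 s.
2. the free station's plunger is pressed down to its stop with the filled cups on its plate (((horizontal distance between running and station1 below 0.08 m and (x of specimen1 in the frame of station2 between -0.05 and 0.05 m and y of specimen1 in the frame of station2 between -0.1 and 0.1 m and z of specimen1 in the frame of station2 between 0.012 and 0.024 m and angle between specimen1's own z axis and vertical below 0.1 rad and linear speed of specimen1 below 0.03 m/s) and (x of specimen2 in the frame of station2 between -0.05 and 0.05 m and y of specimen2 in the frame of station2 between -0.1 and 0.1 m and z of specimen2 in the frame of station2 between 0.012 and 0.024 m and angle between specimen2's own z axis and vertical below 0.1 rad and linear speed of specimen2 below 0.03 m/s) and (x of specimen3 in the frame of station2 between -0.05 and 0.05 m and y of specimen3 in the frame of station2 between -0.1 and 0.1 m and z of specimen3 in the frame of station2 between 0.012 and 0.024 m and angle between specimen3's own z axis and vertical below 0.1 rad and linear speed of specimen3 below 0.03 m/s) and value of joint plunger2 above 0.0165 m) or (horizontal distance between running and station2 below 0.08 m and (x of specimen1 in the frame of station1 between -0.05 and 0.05 m and y of specimen1 in the frame of station1 between -0.1 and 0.1 m and z of specimen1 in the frame of station1 between 0.012 and 0.024 m and angle between specimen1's own z axis and vertical below 0.1 rad and linear speed of specimen1 below 0.03 m/s) and (x of specimen2 in the frame of station1 between -0.05 and 0.05 m and y of specimen2 in the frame of station1 between -0.1 and 0.1 m and z of specimen2 in the frame of station1 between 0.012 and 0.024 m and angle between specimen2's own z axis and vertical below 0.1 rad and linear speed of specimen2 below 0.03 m/s) and (x of specimen3 in the frame of station1 between -0.05 and 0.05 m and y of specimen3 in the frame of station1 between -0.1 and 0.1 m and z of specimen3 in the frame of station1 between 0.012 and 0.024 m and angle between specimen3's own z axis and vertical below 0.1 rad and linear speed of specimen3 below 0.03 m/s) and value of joint plunger1 above 0.0165 m))), for 0.1 s.
At the end, for the whole second after the job is handed in: Filled cups upright (0.1 rad) and still on the free plate, centres within 50 mm (x) and 100 mm (y) of its centre; empty cups upright and still on the tray's floor; plungers up (under 3 mm); running cup upright, within 20 mm of its start; jar, brush, mug within 30 mm (((horizontal distance between running and station1 below 0.08 m and (x of specimen1 in the frame of station2 between -0.05 and 0.05 m and y of specimen1 in the frame of station2 between -0.1 and 0.1 m and z of specimen1 in the frame of station2 between 0.012 and 0.024 m and angle between specimen1's own z axis and vertical below 0.1 rad and linear speed of specimen1 below 0.03 m/s) and (x of specimen2 in the frame of station2 between -0.05 and 0.05 m and y of specimen2 in the frame of station2 between -0.1 and 0.1 m and z of specimen2 in the frame of station2 between 0.012 and 0.024 m and angle between specimen2's own z axis and vertical below 0.1 rad and linear speed of specimen2 below 0.03 m/s) and (x of specimen3 in the frame of station2 between -0.05 and 0.05 m and y of specimen3 in the frame of station2 between -0.1 and 0.1 m and z of specimen3 in the frame of station2 between 0.012 and 0.024 m and angle between specimen3's own z axis and vertical below 0.1 rad and linear speed of specimen3 below 0.03 m/s)) or (horizontal distance between running and station2 below 0.08 m and (x of specimen1 in the frame of station1 between -0.05 and 0.05 m and y of specimen1 in the frame of station1 between -0.1 and 0.1 m and z of specimen1 in the frame of station1 between 0.012 and 0.024 m and angle between specimen1's own z axis and vertical below 0.1 rad and linear speed of specimen1 below 0.03 m/s) and (x of specimen2 in the frame of station1 between -0.05 and 0.05 m and y of specimen2 in the frame of station1 between -0.1 and 0.1 m and z of specimen2 in the frame of station1 between 0.012 and 0.024 m and angle between specimen2's own z axis and vertical below 0.1 rad and linear speed of specimen2 below 0.03 m/s) and (x of specimen3 in the frame of station1 between -0.05 and 0.05 m and y of specimen3 in the frame of station1 between -0.1 and 0.1 m and z of specimen3 in the frame of station1 between 0.012 and 0.024 m and angle between specimen3's own z axis and vertical below 0.1 rad and linear speed of specimen3 below 0.03 m/s))) and x of empty1 in the frame of tray between -0.05 and 0.05 m and y of empty1 in the frame of tray between -0.11 and 0.11 m and height (world z) of each of empty1, empty2, empty3 below 0.012 m and angle between each of empty1, empty2, empty3, running's own z axis and vertical below 0.1 rad and linear speed of each of empty1, empty2, empty3 below 0.03 m/s and x of empty2 in the frame of tray between -0.05 and 0.05 m and y of empty2 in the frame of tray between -0.11 and 0.11 m and x of empty3 in the frame of tray between -0.05 and 0.05 m and y of empty3 in the frame of tray between -0.11 and 0.11 m and value of joint each of plunger1, plunger2 below 0.003 m and distance of running from where it was at the start of the episode below 0.02 m and distance of each of jar, brush, mug from where it was at the start of the episode below 0.03 m); the robot touches nothing.
It fails at once if the running station's plunger is pressed ((horizontal distance between running and station1 below 0.08 m and value of joint plunger1 above 0.006 m) or (horizontal distance between running and station2 below 0.08 m and value of joint plunger2 above 0.006 m)).
It fails at once if the running test is disturbed (cup moved over 20 mm) (distance of running from where it was at the start of the episode above 0.02 m).
It fails at once if a bystander is moved over 30 mm (distance of any of jar, brush, mug from where it was at the start of the episode above 0.03 m).
Of specimen1, specimen2, specimen3, empty2, empty3 only 4 to 5 are there at a start; the rules pass over those that are not, and their reading is None.
At some moment in a run one of specimen1, specimen2, specimen3, empty2, empty3 may be knocked a few centimetres aside while the robot is not near it.
It also fails if it takes over 208 s, if anything falls off the work surface, if the arm or the gripper's body presses on something with over 40 N, if the wrist force passes 120 N, or if a joint passes its speed limit or range.

## Working session

There is one attempt and no reset: what is moved stays moved. The work goes in short steps, Python scripts to look and compute and a tool call to move; the robot and the scene stay as the last step left them, time stands still between calls to the robot, and variables do not carry over. Pictures are saved under pics/ and viewed, at most 14 in all, crops included, and the job is handed in when it is done.

Besides the shell and the picture viewer there is one more tool, called after "Request:" in YAML: its name, and indented under it one key for each argument. servo_tool: Moves the arm, as the interface text tells. Its arguments: {"type":"object","properties":{"steps":{"type":"array","items":{"type":"object","properties":{"dx":{"type":"number"},"dy":{"type":"number"},"dz":{"type":"number"},"wx":{"type":"number"},"wy":{"type":"number"},"wz":{"type":"number"}}}},"jaw":{"type":"number"}},"required":["steps"]}

```bash
mkdir -p pics; cat > h.py <<'E'
from bench import ctrl, vision, workorder
import numpy as np, cv2
def snap(n,tag,crop=None,s=1):
    c=vision.camera(n); np.savez(f'pics/{tag}.npz',**c)
    f=c['frame'][:,:,::-1]
    if crop: x0,y0,x1,y1=crop; f=f[y0:y1,x0:x1]
    cv2.imwrite(f'pics/{tag}.png',cv2.resize(f,None,fx=s,fy=s,interpolation=cv2.INTER_CUBIC)); return c
def ray(c,u,v):
    T=np.array(c['camera_from_world']); f=192/np.tan(np.radians(float(c['vfov']))/2)
    d=np.array([(u-c['cx'])/f,-(v-c['cy'])/f,-1.]); R=T[:3,:3]; return -R.T@T[:3,3],R.T@d
def at(c,u,v,z):
    o,d=ray(c,u,v); return (o+d*(z-o[2])/d[2])[:2].round(4)
def proj(c,p):
    T=np.array(c['camera_from_world']); f=192/np.tan(np.radians(float(c['vfov']))/2)
    q=T[:3,:3]@np.array(p)+T[:3,3]; return (c['cx']+f*q[0]/-q[2], c['cy']-f*q[1]/-q[2])
E
python3 - <<'E'
from h import *
for n in('top','side'):
    c=snap(n,n+'0',None,1.5); print({k:c[k] for k in c if k!='frame'})
print(ctrl.get_obs())
E
```

```text
{'vfov': 42.49434898865154, 'cx': 264.9935301637939, 'cy': 197.6710119552642, 'camera_from_world': array([[ 4.28054024e-03, -9.99853546e-01, -1.65699313e-02,
         1.72107966e-02],
       [ 9.81285226e-01,  1.00991883e-03,  1.92557224e-01,
        -5.83878517e-01],
       [-1.92512289e-01, -1.70840777e-02,  9.81145837e-01,
        -1.27342075e+00],
       [ 0.00000000e+00,  0.00000000e+00,  0.00000000e+00,
         1.00000000e+00]])}
{'vfov': 55.95374786866752, 'cx': 260.4093439087861, 'cy': 192.4204792678394, 'camera_from_world': array([[-0.9950361 , -0.09909571,  0.00912153,  0.56354126],
       [ 0.06799763, -0.61011368,  0.78939066, -0.10927219],
       [-0.07266006,  0.78609245,  0.61382341, -1.08900507],
       [ 0.        ,  0.        ,  0.        ,  1.        ]])}
{'time_s': 0.1, 'q': array([-1.53331950e+00,  1.81472418e-01,  1.60790359e+00,  3.95521448e-07,
        1.35381224e+00, -2.06296447e-01]), 'dq': array([-3.16600337e-04, -3.86450489e-04, -1.89031909e-03, -1.02461317e-06,
        3.47917917e-04,  3.57343079e-04]), 'joint_efforts': array([ 6.36398454e-04, -4.45872688e+01, -3.52237058e+01, -3.84842915e-04,
        4.08922759e-03, -9.67404823e-07]), 'eef_pos': array([ 0.1387855 , -0.55748616,  0.2304732 ]), 'eef_rot': array([-7.94939901e-04,  9.92580705e-01,  1.21584982e-01,  6.74543250e-05]), 'wrist_force': array([0.34088802, 0.10986632, 0.30977665]), 'torque': array([0.0077053 , 0.030594  , 0.01495485]), 'grasp_force': 0.0, 'opening': 0.9979540956499713}
```

View pics/top0.png

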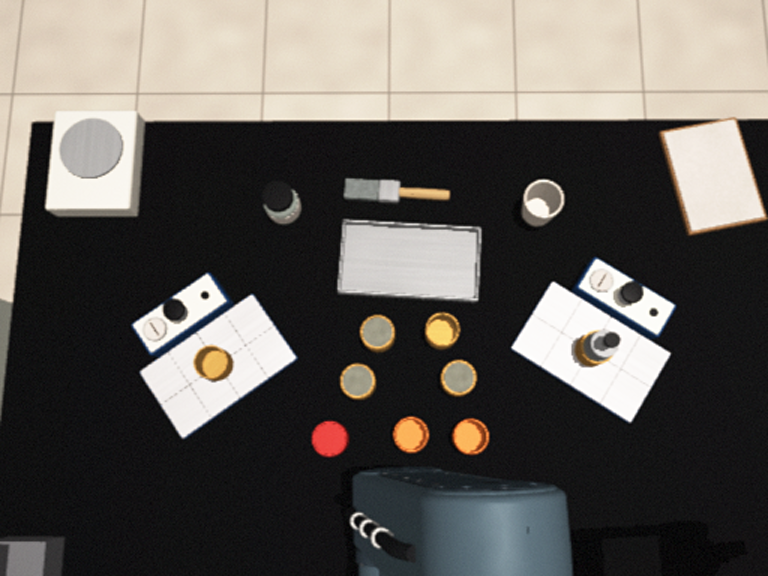

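View pics/side0.png

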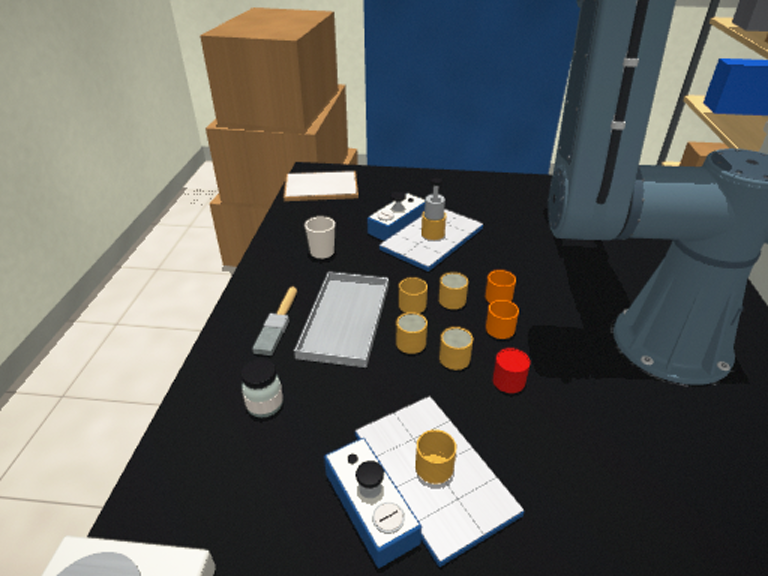

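The free station is station1 (left): it holds an empty cup, and the weighted cup stands on station2 on the right. In top0, the filled cups are near (378,332), (357,380) and (458,377), and one brass empty is at (442,329). The two orange cups and the red one are look-alikes. Next I'll fit precise positions.

```bash
cat >> h.py <<'E'
from scipy.optimize import minimize
A=np.linspace(0,2*np.pi,40)
def hull(c,x,y,z0=0.,s=1,r=.03,h=.055):
    P=[proj(c,(x+r*np.cos(a),y+r*np.sin(a),z)) for a in A for z in(z0,z0+h)]
    return cv2.convexHull((np.array(P)*s).astype(np.float32))
def fit(c,u,v,z0=0.,white=False,win=45):
    """u,v: pixel (512 frame) near rim centre; silhouette fit"""
    f=c['frame']; S=4; hsv=cv2.cvtColor(f,cv2.COLOR_RGB2HSV)
    m=(hsv[...,1]>90)&(hsv[...,2]>50) if white else hsv[...,2]>45
    m=cv2.resize(m.astype(np.float32),None,fx=S,fy=S,interpolation=cv2.INTER_LINEAR)>.5
    m=m.astype(np.uint8); n,l,st,ce=cv2.connectedComponentsWithStats(m)
    k=l[int(v*S),int(u*S)]
    if k==0 or white:
        w=l[int(v*S)-40:int(v*S)+40,int(u*S)-40:int(u*S)+40]; w=w[w>0]; k=np.bincount(w).argmax()
    m=(l==k).astype(np.uint8)
    if white: cs,_=cv2.findContours(m,0,1); m=cv2.drawContours(m*0,cs,-1,1,-1)
    def cost(p):
        t=np.zeros_like(m); cv2.fillConvexPoly(t,np.round(hull(c,p[0],p[1],z0,S)+S/2-.5).astype(np.int32),1)
        return 1-(t&m).sum()/(t|m).sum()
    p0=at(c,u,v,z0+.055)
    r=minimize(cost,p0,method='Nelder-Mead',options=dict(initial_simplex=[p0,p0+[.012,0],p0+[0,.012]],xatol=1e-4,fatol=1e-4))
    return r.x.round(4),round(1-r.fun,3)
E
python3 - <<'E'
from h import *
t=dict(np.load('pics/top0.npz')); s=dict(np.load('pics/side0.npz'))
Q={'A':((378,332),(411,318)),'B':((357,380),(456,333)),'C':((458,377),(453,278)),'E2':((442,329),(412,281)),'red':((330,438),(511,356)),'o1':((410,434),(502,306)),'o2':((470,436),(500,275))}
for k,(a,b) in Q.items():
    print(k,fit(t,a[0]/1.5,a[1]/1.5),fit(s,b[0]/1.5,b[1]/1.5))
print('E1',fit(t,213/1.5,363/1.5,.018,True),fit(s,436/1.5,440/1.5,.018,True))
g=lambda c,L,z:[at(c,u/1.5,v/1.5,z) for u,v in L]
print('plate top',g(t,[(140,375),(255,295),(297,357),(183,437)],.018))
print('plate side',g(s,[(430,397),(523,511),(440,563)],.018))
print('tray',g(t,[(342,220),(481,227),(478,300),(338,293)],.022),g(s,[(329,272),(388,276),(366,365),(296,356)],.022))
print('plunger',at(t,175/1.5,309/1.5,.09),at(s,369/1.5,471/1.5,.09))
print('jar',at(t,279/1.5,195/1.5,.085))
E
```

```text
A (array([0.5217, 0.0561]), np.float64(0.908)) (array([0.5212, 0.0533]), np.float64(0.52))
B (array([0.4344, 0.0907]), np.float64(0.897)) (array([0.4345, 0.0883]), np.float64(0.933))
C (array([ 0.4414, -0.0898]), np.float64(0.901)) (array([ 0.441 , -0.0907]), np.float64(0.934))
E2 (array([ 0.5276, -0.0617]), np.float64(0.924)) (array([ 0.5277, -0.0623]), np.float64(0.438))
red (array([0.333 , 0.1386]), np.float64(0.912)) (array([0.3338, 0.1359]), np.float64(0.945))
o1 (array([ 0.3419, -0.0037]), np.float64(0.878)) (array([ 0.3415, -0.0076]), np.float64(0.543))
o2 (array([ 0.3385, -0.11  ]), np.float64(0.899)) (array([ 0.3394, -0.1076]), np.float64(0.47))
E1 (array([0.4647, 0.347 ]), np.float64(0.898)) (array([0.4651, 0.3467]), np.float64(0.934))
plate top [array([0.4452, 0.4881]), array([0.594, 0.284]), array([0.4788, 0.2023]), array([0.3346, 0.4027])]
plate side [array([0.4765, 0.2082]), array([0.334 , 0.4072]), array([0.4512, 0.4938])]
tray [array([0.7375, 0.1246]), array([ 0.7236, -0.1367]), array([ 0.5843, -0.1287]), array([0.5972, 0.1294])] [array([ 0.7204, -0.1323]), array([ 0.5856, -0.132 ]), array([0.5976, 0.1475]), array([0.7316, 0.1386])]
plunger [0.5546 0.4083] [0.5561 0.4127]
jar [0.7654 0.2337]
```

Both cameras agree to about 3 mm. I'll start with the bench empty (E2): its closing line at the current yaw suits it, so I'm moving above it.

Request:
servo_tool:
  jaw: 1
  steps:
    - {"dx":0.156,"dy":0.198}
    - {"dx":0.312,"dy":0.396}
    - {"dx":0.468,"dy":0.594}
    - {"dx":0.624,"dy":0.792}
    - {"dx":0.78,"dy":0.99}

```text
$.steps[0]: bad value
```

Request:
servo_tool:
  steps:
    - {"dx":0.156,"dy":0.198}
    - {"dx":0.312,"dy":0.396}
    - {"dx":0.468,"dy":0.594}
    - {"dx":0.624,"dy":0.792}
    - {"dx":0.78,"dy":0.99}

```text
$.steps[0]: bad value
```

Request:
servo_tool:
  steps:
    - {"dx":0.156,"dy":0.198}
    - {"dx":0.312,"dy":0.396}
    - {"dx":0.468,"dy":0.594}
    - {"dx":0.624,"dy":0.792}
    - {"dx":0.78,"dy":0.99}

```text
$.steps[0]: bad value
```

Request:
servo_tool:
  steps:
    - {"dx":0.156,"dy":0.198}
    - {"dx":0.312,"dy":0.396}
    - {"dx":0.468,"dy":0.594,"dz":-0.1}
    - {"dx":0.624,"dy":0.792,"dz":-0.2}
    - {"dx":0.78,"dy":0.99,"dz":-0.3}

```text
$.steps[0]: bad value
```

Request:
servo_tool:
  steps:
    - {"dx":0.156,"dy":0.198,"dz":-0.1}
    - {"dx":0.312,"dy":0.396,"dz":-0.2}
    - {"dx":0.468,"dy":0.594,"dz":-0.3}
    - {"dx":0.624,"dy":0.792,"dz":-0.4}
    - {"dx":0.78,"dy":0.99,"dz":-0.5}

```text
$.steps[0]: bad value
```

Request:
servo_tool:
  jaw: 1
  steps:
    - {"dx":0.16,"dy":0.2,"dz":0,"wx":0,"wy":0,"wz":0}
    - {"dx":0.31,"dy":0.4,"dz":0,"wx":0,"wy":0,"wz":0}
    - {"dx":0.47,"dy":0.6,"dz":0,"wx":0,"wy":0,"wz":0}
    - {"dx":0.62,"dy":0.8,"dz":0,"wx":0,"wy":0,"wz":0}
    - {"dx":0.78,"dy":0.99,"dz":0,"wx":0,"wy":0,"wz":0}

```text
time_s: 0.52
eef_pos: [0.2172, -0.4576, 0.2307]
eef_rot: [-0.001, 0.993, 0.121, -0.0]
wrist_force: [-0.1, 0.2, -0.4]
opening: 1.002
grasp_force: 0.0
```

Request:
servo_tool:
  steps:
    - {"dx":0.16,"dy":0.2,"dz":0,"wx":0,"wy":0,"wz":0}
    - {"dx":0.31,"dy":0.4,"dz":0,"wx":0,"wy":0,"wz":0}
    - {"dx":0.47,"dy":0.6,"dz":0,"wx":0,"wy":0,"wz":0}
    - {"dx":0.62,"dy":0.8,"dz":0,"wx":0,"wy":0,"wz":0}
    - {"dx":0.78,"dy":0.99,"dz":0,"wx":0,"wy":0,"wz":0}

```text
time_s: 0.93
eef_pos: [0.2952, -0.3586, 0.2309]
eef_rot: [-0.0, 0.993, 0.122, -0.0]
wrist_force: [0.3, -0.1, 0.9]
opening: 1.001
grasp_force: 0.0
```

Request:
servo_tool:
  steps:
    - {"dx":0.16,"dy":0.2,"dz":0,"wx":0,"wy":0,"wz":0}
    - {"dx":0.31,"dy":0.4,"dz":0,"wx":0,"wy":0,"wz":0}
    - {"dx":0.47,"dy":0.6,"dz":0,"wx":0,"wy":0,"wz":0}
    - {"dx":0.62,"dy":0.8,"dz":0,"wx":0,"wy":0,"wz":0}
    - {"dx":0.78,"dy":0.99,"dz":0,"wx":0,"wy":0,"wz":0}

```text
time_s: 1.35
eef_pos: [0.3731, -0.2596, 0.231]
eef_rot: [-0.0, 0.993, 0.122, -0.0]
wrist_force: [-0.1, -0.6, -0.6]
opening: 0.999
grasp_force: 0.0
```

Request:
servo_tool:
  steps:
    - {"dx":0.16,"dy":0.2,"dz":0,"wx":0,"wy":0,"wz":0}
    - {"dx":0.31,"dy":0.4,"dz":-0.1,"wx":0,"wy":0,"wz":0}
    - {"dx":0.47,"dy":0.6,"dz":-0.2,"wx":0,"wy":0,"wz":0}
    - {"dx":0.62,"dy":0.8,"dz":-0.3,"wx":0,"wy":0,"wz":0}
    - {"dx":0.78,"dy":0.99,"dz":-0.4,"wx":0,"wy":0,"wz":0}

```text
time_s: 1.77
eef_pos: [0.4511, -0.1606, 0.1906]
eef_rot: [-0.0, 0.993, 0.122, -0.0]
wrist_force: [0.3, -0.1, 0.1]
opening: 1.001
grasp_force: 0.0
```

Request:
servo_tool:
  steps:
    - {"dx":0.16,"dy":0.2,"dz":-0.1,"wx":0,"wy":0,"wz":0}
    - {"dx":0.31,"dy":0.4,"dz":-0.2,"wx":0,"wy":0,"wz":0}
    - {"dx":0.47,"dy":0.6,"dz":-0.3,"wx":0,"wy":0,"wz":0}
    - {"dx":0.62,"dy":0.8,"dz":-0.4,"wx":0,"wy":0,"wz":0}
    - {"dx":0.77,"dy":0.99,"dz":-0.5,"wx":0,"wy":0,"wz":0}

```text
time_s: 2.18
eef_pos: [0.5281, -0.0616, 0.1404]
eef_rot: [-0.0, 0.993, 0.122, -0.0]
wrist_force: [-0.4, -0.6, 0.0]
opening: 0.996
grasp_force: 0.0
```

```bash
cat >> h.py <<'E'
CUPS={'A':(.5215,.055,0),'B':(.4345,.0895,0),'C':(.441,-.090,0),'E2':(.5277,-.062,0),'E1':(.465,.347,.018)}
def check(tag,names,cams=('side','top')):
    for n in cams:
        c=snap(n,tag+n)
        for k in names:
            x,y,z=CUPS[k] if isinstance(k,str) else k
            u,v=proj(c,(x,y,z+.03))
            try: print(n,k,*fit(c,u,v,z,True))
            except Exception as e: print(n,k,'fail',e)
    print(ctrl.get_obs()['time_s'])
E
python3 -c "
from h import *
check('c1',['A','B','C','E2','E1'])"
```

```text
side A [0.5214 0.0545] 0.537
side B [0.4344 0.0889] 0.949
side C [ 0.4409 -0.0919] 0.95
side E2 [0.5217 0.0545] 0.537
side E1 [0.4645 0.3467] 0.936
top A [0.5252 0.0632] 0.185
top B [0.4358 0.0952] 0.214
top C [ 0.4523 -0.0764] 0.047
top E2 [ 0.5218 -0.061 ] 0.618
top E1 [0.4648 0.3477] 0.893
2.2833
```

Request:
servo_tool:
  steps:
    - {"dx":0,"dy":0,"dz":-0.2,"wx":0,"wy":0,"wz":0}
    - {"dx":0,"dy":0,"dz":-0.4,"wx":0,"wy":0,"wz":0}
    - {"dx":0,"dy":0,"dz":-0.6,"wx":0,"wy":0,"wz":0}
    - {"dx":0,"dy":0,"dz":-0.8,"wx":0,"wy":0,"wz":0}
    - {"dx":0,"dy":0,"dz":-0.95,"wx":0,"wy":0,"wz":0}

```text
time_s: 2.7
eef_pos: [0.5267, -0.0632, 0.0447]
eef_rot: [-0.0, 0.993, 0.122, -0.001]
wrist_force: [0.4, 0.0, -0.4]
opening: 1.002
grasp_force: 0.0
```

Request:
servo_tool:
  steps:
    - {"dx":0,"dy":0,"dz":-0.1,"wx":0,"wy":0,"wz":0}
    - {"dx":0,"dy":0,"dz":-0.2,"wx":0,"wy":0,"wz":0}
    - {"dx":0,"dy":0,"dz":-0.2,"wx":0,"wy":0,"wz":0}
    - {"dx":0,"dy":0,"dz":-0.2,"wx":0,"wy":0,"wz":0}
    - {"dx":0,"dy":0,"dz":-0.2,"wx":0,"wy":0,"wz":0}

```text
time_s: 3.12
eef_pos: [0.5285, -0.0633, 0.0271]
eef_rot: [0.0, 0.993, 0.122, 0.001]
wrist_force: [-0.1, -0.6, 0.4]
opening: 1.004
grasp_force: 0.0
```

Request:
servo_tool:
  jaw: 0.3
  steps:
    - {"dx":0,"dy":0,"dz":0,"wx":0,"wy":0,"wz":0}
    - {"dx":0,"dy":0,"dz":0,"wx":0,"wy":0,"wz":0}
    - {"dx":0,"dy":0,"dz":0,"wx":0,"wy":0,"wz":0}
    - {"dx":0,"dy":0,"dz":0,"wx":0,"wy":0,"wz":0}
    - {"dx":0,"dy":0,"dz":0,"wx":0,"wy":0,"wz":0}

```text
time_s: 3.53
eef_pos: [0.5287, -0.0632, 0.0274]
eef_rot: [0.0, 0.993, 0.122, 0.001]
wrist_force: [0.2, 0.7, 6.2]
opening: 0.669
grasp_force: 65.4
```

Request:
servo_tool:
  steps:
    - {"dx":0,"dy":0,"dz":0.1,"wx":0,"wy":0,"wz":0}
    - {"dx":0,"dy":0,"dz":0.25,"wx":0,"wy":0,"wz":0}
    - {"dx":0,"dy":0,"dz":0.4,"wx":0,"wy":0,"wz":0}
    - {"dx":0,"dy":0,"dz":0.55,"wx":0,"wy":0,"wz":0}
    - {"dx":0,"dy":0,"dz":0.7,"wx":0,"wy":0,"wz":0}

```text
time_s: 3.95
eef_pos: [0.5273, -0.0628, 0.0971]
eef_rot: [-0.0, 0.993, 0.122, -0.0]
wrist_force: [-0.3, -0.3, -1.7]
opening: 0.668
grasp_force: 64.8
```

Request:
servo_tool:
  steps:
    - {"dx":0.1,"dy":0.01,"dz":0,"wx":0,"wy":0,"wz":0}
    - {"dx":0.25,"dy":0.02,"dz":0,"wx":0,"wy":0,"wz":0}
    - {"dx":0.4,"dy":0.03,"dz":0,"wx":0,"wy":0,"wz":0}
    - {"dx":0.52,"dy":0.04,"dz":0,"wx":0,"wy":0,"wz":0}
    - {"dx":0.64,"dy":0.04,"dz":0,"wx":0,"wy":0,"wz":0}

```text
time_s: 4.37
eef_pos: [0.5921, -0.0587, 0.0966]
eef_rot: [-0.0, 0.993, 0.122, -0.0]
wrist_force: [0.2, 0.1, -2.5]
opening: 0.671
grasp_force: 64.9
```

Request:
servo_tool:
  steps:
    - {"dx":0.15,"dy":0.01,"dz":0,"wx":0,"wy":0,"wz":0}
    - {"dx":0.3,"dy":0.02,"dz":0,"wx":0,"wy":0,"wz":0}
    - {"dx":0.45,"dy":0.03,"dz":0,"wx":0,"wy":0,"wz":0}
    - {"dx":0.57,"dy":0.04,"dz":0,"wx":0,"wy":0,"wz":0}
    - {"dx":0.64,"dy":0.04,"dz":0,"wx":0,"wy":0,"wz":0}

```text
time_s: 4.78
eef_pos: [0.6566, -0.0548, 0.0964]
eef_rot: [-0.0, 0.993, 0.122, 0.0]
wrist_force: [-0.0, -0.6, -1.2]
opening: 0.67
grasp_force: 64.9
```

Request:
servo_tool:
  steps:
    - {"dx":0,"dy":0,"dz":-0.15,"wx":0,"wy":0,"wz":0}
    - {"dx":0,"dy":0,"dz":-0.35,"wx":0,"wy":0,"wz":0}
    - {"dx":0,"dy":0,"dz":-0.5,"wx":0,"wy":0,"wz":0}
    - {"dx":0,"dy":0,"dz":-0.6,"wx":0,"wy":0,"wz":0}
    - {"dx":0,"dy":0,"dz":-0.63,"wx":0,"wy":0,"wz":0}

```text
time_s: 5.2
eef_pos: [0.654, -0.0546, 0.0316]
eef_rot: [-0.001, 0.993, 0.122, -0.002]
wrist_force: [-2.5, 0.1, 4.4]
opening: 0.669
grasp_force: 65.5
```

Request:
servo_tool:
  jaw: 1
  steps:
    - {"dx":0,"dy":0,"dz":0,"wx":0,"wy":0,"wz":0}
    - {"dx":0,"dy":0,"dz":0,"wx":0,"wy":0,"wz":0}
    - {"dx":0,"dy":0,"dz":0,"wx":0,"wy":0,"wz":0}
    - {"dx":0,"dy":0,"dz":0,"wx":0,"wy":0,"wz":0}
    - {"dx":0,"dy":0,"dz":0,"wx":0,"wy":0,"wz":0}

```text
time_s: 5.62
eef_pos: [0.6564, -0.0552, 0.0341]
eef_rot: [0.0, 0.993, 0.122, 0.001]
wrist_force: [0.2, -0.7, 0.0]
opening: 1.006
grasp_force: 0.0
```

Request:
servo_tool:
  steps:
    - {"dx":0,"dy":0,"dz":0.15,"wx":0,"wy":0,"wz":0}
    - {"dx":0,"dy":0,"dz":0.35,"wx":0,"wy":0,"wz":0}
    - {"dx":0,"dy":0,"dz":0.55,"wx":0,"wy":0,"wz":0}
    - {"dx":0,"dy":0,"dz":0.8,"wx":0,"wy":0,"wz":0}
    - {"dx":0,"dy":0,"dz":1,"wx":0,"wy":0,"wz":0}

```text
time_s: 6.03
eef_pos: [0.6564, -0.0551, 0.1365]
eef_rot: [0.0, 0.993, 0.122, 0.001]
wrist_force: [0.6, -0.1, 0.9]
opening: 0.999
grasp_force: 0.0
```

Request:
servo_tool:
  steps:
    - {"dx":-0.1,"dy":0.2,"dz":0,"wx":0,"wy":0,"wz":0}
    - {"dx":-0.19,"dy":0.4,"dz":0,"wx":0,"wy":0,"wz":0}
    - {"dx":-0.29,"dy":0.6,"dz":0,"wx":0,"wy":0,"wz":0}
    - {"dx":-0.38,"dy":0.8,"dz":0,"wx":0,"wy":0,"wz":0}
    - {"dx":-0.48,"dy":1,"dz":0,"wx":0,"wy":0,"wz":0}

```text
time_s: 6.45
eef_pos: [0.6078, 0.0458, 0.135]
eef_rot: [0.0, 0.993, 0.121, 0.001]
wrist_force: [-0.4, 0.4, -0.2]
opening: 1.003
grasp_force: 0.0
```

Request:
servo_tool:
  steps:
    - {"dx":-0.1,"dy":0.2,"dz":0,"wx":0,"wy":0,"wz":0}
    - {"dx":-0.19,"dy":0.4,"dz":0,"wx":0,"wy":0,"wz":0}
    - {"dx":-0.29,"dy":0.6,"dz":0,"wx":0,"wy":0,"wz":0}
    - {"dx":-0.38,"dy":0.8,"dz":0,"wx":0,"wy":0,"wz":0}
    - {"dx":-0.48,"dy":1,"dz":0,"wx":0,"wy":0,"wz":0}

```text
time_s: 6.87
eef_pos: [0.5598, 0.1459, 0.1349]
eef_rot: [0.0, 0.993, 0.122, 0.001]
wrist_force: [1.0, 0.0, -1.1]
opening: 0.999
grasp_force: 0.0
```

Request:
servo_tool:
  steps:
    - {"dx":-0.1,"dy":0.2,"dz":0,"wx":0,"wy":0,"wz":0}
    - {"dx":-0.19,"dy":0.4,"dz":0,"wx":0,"wy":0,"wz":0}
    - {"dx":-0.29,"dy":0.6,"dz":0,"wx":0,"wy":0,"wz":0}
    - {"dx":-0.38,"dy":0.8,"dz":0,"wx":0,"wy":0,"wz":0}
    - {"dx":-0.48,"dy":1,"dz":0,"wx":0,"wy":0,"wz":0}

```text
time_s: 7.28
eef_pos: [0.5118, 0.2461, 0.1349]
eef_rot: [-0.0, 0.993, 0.122, 0.001]
wrist_force: [-0.6, 0.3, -0.0]
opening: 1.003
grasp_force: 0.0
```

Request:
servo_tool:
  steps:
    - {"dx":-0.1,"dy":0.2,"dz":0,"wx":0,"wy":0,"wz":0}
    - {"dx":-0.19,"dy":0.4,"dz":0,"wx":0,"wy":0,"wz":0}
    - {"dx":-0.29,"dy":0.6,"dz":0,"wx":0,"wy":0,"wz":0}
    - {"dx":-0.38,"dy":0.8,"dz":0,"wx":0,"wy":0,"wz":0}
    - {"dx":-0.48,"dy":1,"dz":0,"wx":0,"wy":0,"wz":0}

```text
time_s: 7.7
eef_pos: [0.4638, 0.3461, 0.1349]
eef_rot: [-0.0, 0.993, 0.122, 0.001]
wrist_force: [0.7, 1.0, 0.0]
opening: 0.997
grasp_force: 0.0
```

Request:
servo_tool:
  steps:
    - {"dx":0.01,"dy":0.01,"dz":-0.2,"wx":0,"wy":0,"wz":0}
    - {"dx":0.01,"dy":0.01,"dz":-0.45,"wx":0,"wy":0,"wz":0}
    - {"dx":0.01,"dy":0.01,"dz":-0.7,"wx":0,"wy":0,"wz":0}
    - {"dx":0.01,"dy":0.01,"dz":-0.9,"wx":0,"wy":0,"wz":0}
    - {"dx":0.01,"dy":0.01,"dz":-0.9,"wx":0,"wy":0,"wz":0}

```text
time_s: 8.12
eef_pos: [0.4621, 0.3448, 0.0402]
eef_rot: [0.001, 0.993, 0.122, -0.003]
wrist_force: [-1.1, -0.9, -0.5]
opening: 0.997
grasp_force: 0.0
```

Request:
servo_tool:
  jaw: 0.3
  steps:
    - {"dx":0,"dy":0,"dz":0,"wx":0,"wy":0,"wz":0}
    - {"dx":0,"dy":0,"dz":0,"wx":0,"wy":0,"wz":0}
    - {"dx":0,"dy":0,"dz":0,"wx":0,"wy":0,"wz":0}
    - {"dx":0,"dy":0,"dz":0,"wx":0,"wy":0,"wz":0}
    - {"dx":0,"dy":0,"dz":0,"wx":0,"wy":0,"wz":0}

```text
time_s: 8.53
eef_pos: [0.4668, 0.3469, 0.0461]
eef_rot: [-0.001, 0.993, 0.122, 0.002]
wrist_force: [-0.9, -1.0, 7.6]
opening: 0.687
grasp_force: 65.3
```

Request:
servo_tool:
  steps:
    - {"dx":0,"dy":0,"dz":0.1,"wx":0,"wy":0,"wz":0}
    - {"dx":0,"dy":0,"dz":0.25,"wx":0,"wy":0,"wz":0}
    - {"dx":0,"dy":0,"dz":0.45,"wx":0,"wy":0,"wz":0}
    - {"dx":0,"dy":0,"dz":0.65,"wx":0,"wy":0,"wz":0}
    - {"dx":0,"dy":0,"dz":0.8,"wx":0,"wy":0,"wz":0}

```text
time_s: 8.95
eef_pos: [0.4653, 0.3462, 0.1259]
eef_rot: [-0.0, 0.993, 0.122, 0.001]
wrist_force: [-0.9, 0.5, -1.9]
opening: 0.689
grasp_force: 65.3
```

Request:
servo_tool:
  steps:
    - {"dx":0.1,"dy":-0.15,"dz":0,"wx":0,"wy":0,"wz":0}
    - {"dx":0.24,"dy":-0.35,"dz":0,"wx":0,"wy":0,"wz":0}
    - {"dx":0.38,"dy":-0.55,"dz":0,"wx":0,"wy":0,"wz":0}
    - {"dx":0.52,"dy":-0.75,"dz":0,"wx":0,"wy":0,"wz":0}
    - {"dx":0.66,"dy":-0.96,"dz":0,"wx":0,"wy":0,"wz":0}

```text
time_s: 9.37
eef_pos: [0.5312, 0.2492, 0.1244]
eef_rot: [-0.0, 0.993, 0.122, 0.0]
wrist_force: [0.6, -0.1, -2.8]
opening: 0.69
grasp_force: 65.3
```

Request:
servo_tool:
  steps:
    - {"dx":0.13,"dy":-0.2,"dz":0,"wx":0,"wy":0,"wz":0}
    - {"dx":0.26,"dy":-0.4,"dz":0,"wx":0,"wy":0,"wz":0}
    - {"dx":0.4,"dy":-0.6,"dz":0,"wx":0,"wy":0,"wz":0}
    - {"dx":0.53,"dy":-0.8,"dz":0,"wx":0,"wy":0,"wz":0}
    - {"dx":0.66,"dy":-0.96,"dz":0,"wx":0,"wy":0,"wz":0}

```text
time_s: 9.78
eef_pos: [0.5973, 0.1523, 0.1242]
eef_rot: [0.0, 0.993, 0.121, 0.0]
wrist_force: [1.0, 1.2, -2.8]
opening: 0.689
grasp_force: 65.3
```

Request:
servo_tool:
  steps:
    - {"dx":0.14,"dy":-0.2,"dz":0,"wx":0,"wy":0,"wz":0}
    - {"dx":0.28,"dy":-0.4,"dz":0,"wx":0,"wy":0,"wz":0}
    - {"dx":0.42,"dy":-0.6,"dz":0,"wx":0,"wy":0,"wz":0}
    - {"dx":0.56,"dy":-0.8,"dz":0,"wx":0,"wy":0,"wz":0}
    - {"dx":0.66,"dy":-0.96,"dz":0,"wx":0,"wy":0,"wz":0}

```text
time_s: 10.2
eef_pos: [0.6638, 0.0562, 0.1243]
eef_rot: [0.0, 0.993, 0.121, 0.0]
wrist_force: [0.3, -0.2, -2.6]
opening: 0.687
grasp_force: 65.3
```

Request:
servo_tool:
  steps:
    - {"dx":0,"dy":0,"dz":-0.2,"wx":0,"wy":0,"wz":0}
    - {"dx":0,"dy":0,"dz":-0.45,"wx":0,"wy":0,"wz":0}
    - {"dx":0,"dy":0,"dz":-0.7,"wx":0,"wy":0,"wz":0}
    - {"dx":0,"dy":0,"dz":-0.85,"wx":0,"wy":0,"wz":0}
    - {"dx":0,"dy":0,"dz":-0.9,"wx":0,"wy":0,"wz":0}

```text
time_s: 10.62
eef_pos: [0.6606, 0.058, 0.0322]
eef_rot: [-0.0, 0.993, 0.122, -0.003]
wrist_force: [-10.0, -0.4, 18.6]
opening: 0.691
grasp_force: 67.1
```

Request:
servo_tool:
  jaw: 1
  steps:
    - {"dx":0,"dy":0,"dz":0,"wx":0,"wy":0,"wz":0}
    - {"dx":0,"dy":0,"dz":0,"wx":0,"wy":0,"wz":0}
    - {"dx":0,"dy":0,"dz":0,"wx":0,"wy":0,"wz":0}
    - {"dx":0,"dy":0,"dz":0,"wx":0,"wy":0,"wz":0}
    - {"dx":0,"dy":0,"dz":0,"wx":0,"wy":0,"wz":0}

```text
time_s: 11.03
eef_pos: [0.6634, 0.058, 0.0342]
eef_rot: [0.0, 0.993, 0.122, 0.001]
wrist_force: [0.1, -0.0, 0.3]
opening: 1.005
grasp_force: 0.0
```

Request:
servo_tool:
  steps:
    - {"dx":0,"dy":0,"dz":0.15,"wx":0,"wy":0,"wz":0}
    - {"dx":0,"dy":0,"dz":0.35,"wx":0,"wy":0,"wz":0}
    - {"dx":0,"dy":0,"dz":0.55,"wx":0,"wy":0,"wz":0}
    - {"dx":0,"dy":0,"dz":0.8,"wx":0,"wy":0,"wz":0}
    - {"dx":0,"dy":0,"dz":1,"wx":0,"wy":0,"wz":0}

```text
time_s: 11.45
eef_pos: [0.6634, 0.058, 0.1365]
eef_rot: [0.0, 0.993, 0.122, 0.001]
wrist_force: [1.2, -0.7, 0.4]
opening: 1.006
grasp_force: 0.0
```

Request:
servo_tool:
  steps:
    - {"dx":-0.07,"dy":0,"dz":0,"wx":0,"wy":0,"wz":0.03}
    - {"dx":-0.14,"dy":0,"dz":0,"wx":0,"wy":0,"wz":0.06}
    - {"dx":-0.21,"dy":0,"dz":0,"wx":0,"wy":0,"wz":0.09}
    - {"dx":-0.28,"dy":0,"dz":0,"wx":0,"wy":0,"wz":0.12}
    - {"dx":-0.35,"dy":0,"dz":0,"wx":0,"wy":0,"wz":0.155}

```text
time_s: 11.87
eef_pos: [0.6278, 0.058, 0.1349]
eef_rot: [0.0, 0.933, 0.36, 0.001]
wrist_force: [-0.2, -0.1, -0.1]
opening: 1.002
grasp_force: 0.0
```

Request:
servo_tool:
  steps:
    - {"dx":-0.07,"dy":0,"dz":0,"wx":0,"wy":0,"wz":0.03}
    - {"dx":-0.14,"dy":0,"dz":0,"wx":0,"wy":0,"wz":0.06}
    - {"dx":-0.21,"dy":0,"dz":0,"wx":0,"wy":0,"wz":0.09}
    - {"dx":-0.28,"dy":0,"dz":0,"wx":0,"wy":0,"wz":0.12}
    - {"dx":-0.35,"dy":0,"dz":0,"wx":0,"wy":0,"wz":0.155}

```text
time_s: 12.28
eef_pos: [0.5928, 0.058, 0.1348]
eef_rot: [0.0, 0.819, 0.574, 0.001]
wrist_force: [-0.3, 0.3, -0.3]
opening: 0.997
grasp_force: 0.0
```

Request:
servo_tool:
  steps:
    - {"dx":-0.07,"dy":0,"dz":0,"wx":0,"wy":0,"wz":0.03}
    - {"dx":-0.14,"dy":0,"dz":0,"wx":0,"wy":0,"wz":0.06}
    - {"dx":-0.21,"dy":0,"dz":0,"wx":0,"wy":0,"wz":0.09}
    - {"dx":-0.28,"dy":0,"dz":0,"wx":0,"wy":0,"wz":0.12}
    - {"dx":-0.35,"dy":0,"dz":0,"wx":0,"wy":0,"wz":0.155}

```text
time_s: 12.7
eef_pos: [0.5579, 0.058, 0.1348]
eef_rot: [0.001, 0.656, 0.754, 0.0]
wrist_force: [-0.4, 0.0, -0.4]
opening: 0.998
grasp_force: 0.0
```

Request:
servo_tool:
  steps:
    - {"dx":-0.07,"dy":0,"dz":0,"wx":0,"wy":0,"wz":0.03}
    - {"dx":-0.14,"dy":0,"dz":0,"wx":0,"wy":0,"wz":0.06}
    - {"dx":-0.21,"dy":0,"dz":0,"wx":0,"wy":0,"wz":0.09}
    - {"dx":-0.28,"dy":0,"dz":0,"wx":0,"wy":0,"wz":0.12}
    - {"dx":-0.35,"dy":0,"dz":0,"wx":0,"wy":0,"wz":0.155}

```text
time_s: 13.12
eef_pos: [0.5229, 0.058, 0.1347]
eef_rot: [0.001, 0.455, 0.89, 0.0]
wrist_force: [-0.6, 0.8, 0.7]
opening: 0.999
grasp_force: 0.0
```

```bash
python3 -c "
from h import *
check('c2',['A','B','C',(.657,-.056,.004),(.6625,.057,.004)])"
```

```text
side A [0.5214 0.0544] 0.959
side B [0.4345 0.0893] 0.957
side C [ 0.4409 -0.0919] 0.95
side (0.657, -0.056, 0.004) [ 0.6735 -0.0043] 0.421
side (0.6625, 0.057, 0.004) [0.6617 0.0549] 0.521
top A [0.4986 0.0687] 0.129
top B [0.4445 0.0877] 0.06
top C [ 0.4416 -0.0903] 0.919
top (0.657, -0.056, 0.004) [ 0.6866 -0.0637] 0.924
top (0.6625, 0.057, 0.004) [0.6734 0.0582] 0.276
13.2167
```

View pics/c2side.png

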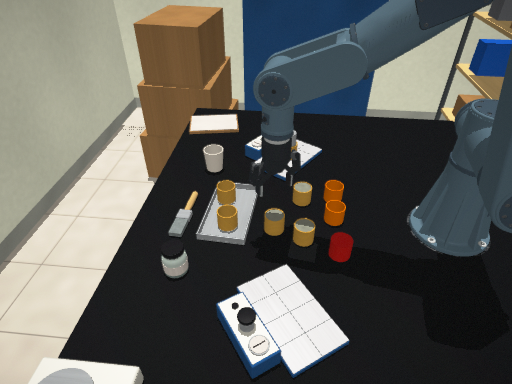

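Both empties stand in the tray. E2 now sits about 3 cm further out, probably from the announced knock, but it's still in bounds. The plate is clear and A hasn't moved, so I'll pick A.

Request:
servo_tool:
  steps:
    - {"dx":-0.01,"dy":-0.03,"dz":-0.2,"wx":0,"wy":0,"wz":0}
    - {"dx":-0.01,"dy":-0.03,"dz":-0.4,"wx":0,"wy":0,"wz":0}
    - {"dx":-0.01,"dy":-0.03,"dz":-0.6,"wx":0,"wy":0,"wz":0}
    - {"dx":-0.01,"dy":-0.03,"dz":-0.8,"wx":0,"wy":0,"wz":0}
    - {"dx":-0.01,"dy":-0.03,"dz":-0.95,"wx":0,"wy":0,"wz":0}

```text
time_s: 13.63
eef_pos: [0.522, 0.055, 0.0376]
eef_rot: [0.0, 0.459, 0.888, 0.0]
wrist_force: [-0.2, 0.4, -0.7]
opening: 0.998
grasp_force: 0.0
```

Request:
servo_tool:
  steps:
    - {"dx":0,"dy":0,"dz":-0.1,"wx":0,"wy":0,"wz":0}
    - {"dx":0,"dy":0,"dz":-0.13,"wx":0,"wy":0,"wz":0}
    - {"dx":0,"dy":0,"dz":-0.13,"wx":0,"wy":0,"wz":0}
    - {"dx":0,"dy":0,"dz":-0.13,"wx":0,"wy":0,"wz":0}
    - {"dx":0,"dy":0,"dz":-0.13,"wx":0,"wy":0,"wz":0}

```text
time_s: 14.05
eef_pos: [0.5229, 0.0549, 0.0265]
eef_rot: [0.001, 0.458, 0.889, 0.0]
wrist_force: [-0.5, 0.1, 0.0]
opening: 1.005
grasp_force: 0.0
```

Request:
servo_tool:
  jaw: 0.3
  steps:
    - {"dx":0,"dy":0,"dz":0,"wx":0,"wy":0,"wz":0}
    - {"dx":0,"dy":0,"dz":0,"wx":0,"wy":0,"wz":0}
    - {"dx":0,"dy":0,"dz":0,"wx":0,"wy":0,"wz":0}
    - {"dx":0,"dy":0,"dz":0,"wx":0,"wy":0,"wz":0}
    - {"dx":0,"dy":0,"dz":0,"wx":0,"wy":0,"wz":0}

```text
time_s: 14.47
eef_pos: [0.5225, 0.0548, 0.0264]
eef_rot: [0.001, 0.457, 0.889, 0.0]
wrist_force: [-0.9, -0.3, 6.4]
opening: 0.681
grasp_force: 63.8
```

Request:
servo_tool:
  steps:
    - {"dx":0,"dy":0,"dz":0.1,"wx":0,"wy":0,"wz":0}
    - {"dx":0,"dy":0,"dz":0.25,"wx":0,"wy":0,"wz":0}
    - {"dx":0,"dy":0,"dz":0.45,"wx":0,"wy":0,"wz":0}
    - {"dx":0,"dy":0,"dz":0.65,"wx":0,"wy":0,"wz":0}
    - {"dx":0,"dy":0,"dz":0.8,"wx":0,"wy":0,"wz":0}

```text
time_s: 14.88
eef_pos: [0.5218, 0.0551, 0.1069]
eef_rot: [0.0, 0.457, 0.889, 0.0]
wrist_force: [0.3, 0.5, -4.2]
opening: 0.683
grasp_force: 65.7
```

Request:
servo_tool:
  steps:
    - {"dx":-0.04,"dy":0.13,"dz":0,"wx":0,"wy":0,"wz":0}
    - {"dx":-0.09,"dy":0.31,"dz":0,"wx":0,"wy":0,"wz":0}
    - {"dx":-0.14,"dy":0.5,"dz":0,"wx":0,"wy":0,"wz":0}
    - {"dx":-0.19,"dy":0.69,"dz":0,"wx":0,"wy":0,"wz":0}
    - {"dx":-0.25,"dy":0.88,"dz":0,"wx":0,"wy":0,"wz":0}

```text
time_s: 15.3
eef_pos: [0.4954, 0.1443, 0.1046]
eef_rot: [-0.001, 0.458, 0.889, -0.0]
wrist_force: [-0.0, 0.0, -3.6]
opening: 0.68
grasp_force: 66.0
```

Request:
servo_tool:
  steps:
    - {"dx":-0.05,"dy":0.18,"dz":0,"wx":0,"wy":0,"wz":0}
    - {"dx":-0.1,"dy":0.35,"dz":0,"wx":0,"wy":0,"wz":0}
    - {"dx":-0.15,"dy":0.53,"dz":0,"wx":0,"wy":0,"wz":0}
    - {"dx":-0.2,"dy":0.7,"dz":0,"wx":0,"wy":0,"wz":0}
    - {"dx":-0.25,"dy":0.88,"dz":0,"wx":0,"wy":0,"wz":0}

```text
time_s: 15.72
eef_pos: [0.4701, 0.2321, 0.1045]
eef_rot: [-0.001, 0.457, 0.889, -0.001]
wrist_force: [-0.1, -0.7, -4.8]
opening: 0.688
grasp_force: 66.0
```

Request:
servo_tool:
  steps:
    - {"dx":-0.05,"dy":0.18,"dz":0,"wx":0,"wy":0,"wz":0}
    - {"dx":-0.1,"dy":0.35,"dz":0,"wx":0,"wy":0,"wz":0}
    - {"dx":-0.15,"dy":0.53,"dz":0,"wx":0,"wy":0,"wz":0}
    - {"dx":-0.2,"dy":0.7,"dz":0,"wx":0,"wy":0,"wz":0}
    - {"dx":-0.25,"dy":0.88,"dz":0,"wx":0,"wy":0,"wz":0}

```text
time_s: 16.13
eef_pos: [0.445, 0.3199, 0.1044]
eef_rot: [-0.001, 0.457, 0.889, -0.001]
wrist_force: [1.3, -0.0, -3.9]
opening: 0.685
grasp_force: 66.0
```

Request:
servo_tool:
  steps:
    - {"dx":-0.05,"dy":0.18,"dz":0,"wx":0,"wy":0,"wz":0}
    - {"dx":-0.1,"dy":0.35,"dz":0,"wx":0,"wy":0,"wz":0}
    - {"dx":-0.15,"dy":0.53,"dz":0,"wx":0,"wy":0,"wz":0}
    - {"dx":-0.2,"dy":0.7,"dz":0,"wx":0,"wy":0,"wz":0}
    - {"dx":-0.25,"dy":0.86,"dz":0,"wx":0,"wy":0,"wz":0}

```text
time_s: 16.55
eef_pos: [0.42, 0.4059, 0.1043]
eef_rot: [-0.001, 0.457, 0.889, -0.001]
wrist_force: [-0.5, 0.1, -4.0]
opening: 0.686
grasp_force: 66.0
```

Request:
servo_tool:
  steps:
    - {"dx":0,"dy":0,"dz":-0.15,"wx":0,"wy":0,"wz":0}
    - {"dx":0,"dy":0,"dz":-0.3,"wx":0,"wy":0,"wz":0}
    - {"dx":0,"dy":0,"dz":-0.45,"wx":0,"wy":0,"wz":0}
    - {"dx":0,"dy":0,"dz":-0.55,"wx":0,"wy":0,"wz":0}
    - {"dx":0,"dy":0,"dz":-0.59,"wx":0,"wy":0,"wz":0}

```text
time_s: 16.97
eef_pos: [0.4193, 0.4042, 0.0444]
eef_rot: [-0.002, 0.457, 0.889, -0.002]
wrist_force: [-14.0, -7.9, 29.7]
opening: 0.681
grasp_force: 69.2
```

Request:
servo_tool:
  jaw: 1
  steps:
    - {"dx":0,"dy":0,"dz":0,"wx":0,"wy":0,"wz":0}
    - {"dx":0,"dy":0,"dz":0,"wx":0,"wy":0,"wz":0}
    - {"dx":0,"dy":0,"dz":0,"wx":0,"wy":0,"wz":0}
    - {"dx":0,"dy":0,"dz":0,"wx":0,"wy":0,"wz":0}
    - {"dx":0,"dy":0,"dz":0,"wx":0,"wy":0,"wz":0}

```text
time_s: 17.38
eef_pos: [0.4224, 0.4053, 0.0471]
eef_rot: [0.0, 0.457, 0.889, 0.001]
wrist_force: [0.2, -0.1, 0.3]
opening: 1.0
grasp_force: 0.0
```

Request:
servo_tool:
  steps:
    - {"dx":0,"dy":0,"dz":0.15,"wx":0,"wy":0,"wz":0}
    - {"dx":0,"dy":0,"dz":0.35,"wx":0,"wy":0,"wz":0}
    - {"dx":0,"dy":0,"dz":0.55,"wx":0,"wy":0,"wz":0}
    - {"dx":0,"dy":0,"dz":0.75,"wx":0,"wy":0,"wz":0}
    - {"dx":0,"dy":0,"dz":0.9,"wx":0,"wy":0,"wz":0}

```text
time_s: 17.8
eef_pos: [0.4226, 0.4054, 0.1386]
eef_rot: [0.001, 0.457, 0.889, 0.001]
wrist_force: [1.1, 0.3, 0.4]
opening: 1.001
grasp_force: 0.0
```

Request:
servo_tool:
  steps:
    - {"dx":0.01,"dy":-0.16,"dz":0,"wx":0,"wy":0,"wz":0}
    - {"dx":0.02,"dy":-0.32,"dz":0,"wx":0,"wy":0,"wz":0}
    - {"dx":0.03,"dy":-0.48,"dz":0,"wx":0,"wy":0,"wz":0}
    - {"dx":0.04,"dy":-0.64,"dz":0,"wx":0,"wy":0,"wz":0}
    - {"dx":0.04,"dy":-0.79,"dz":0,"wx":0,"wy":0,"wz":0}

```text
time_s: 18.22
eef_pos: [0.4261, 0.3253, 0.1368]
eef_rot: [0.0, 0.457, 0.889, 0.0]
wrist_force: [0.6, -1.1, -0.4]
opening: 1.003
grasp_force: 0.0
```

Request:
servo_tool:
  steps:
    - {"dx":0.01,"dy":-0.16,"dz":0,"wx":0,"wy":0,"wz":0}
    - {"dx":0.02,"dy":-0.32,"dz":0,"wx":0,"wy":0,"wz":0}
    - {"dx":0.03,"dy":-0.48,"dz":0,"wx":0,"wy":0,"wz":0}
    - {"dx":0.04,"dy":-0.64,"dz":0,"wx":0,"wy":0,"wz":0}
    - {"dx":0.04,"dy":-0.79,"dz":0,"wx":0,"wy":0,"wz":0}

```text
time_s: 18.63
eef_pos: [0.4302, 0.2462, 0.1368]
eef_rot: [0.0, 0.457, 0.889, 0.0]
wrist_force: [0.7, 0.1, 0.5]
opening: 0.997
grasp_force: 0.0
```

Request:
servo_tool:
  steps:
    - {"dx":0.01,"dy":-0.16,"dz":0,"wx":0,"wy":0,"wz":0}
    - {"dx":0.02,"dy":-0.32,"dz":0,"wx":0,"wy":0,"wz":0}
    - {"dx":0.03,"dy":-0.48,"dz":0,"wx":0,"wy":0,"wz":0}
    - {"dx":0.04,"dy":-0.64,"dz":0,"wx":0,"wy":0,"wz":0}
    - {"dx":0.04,"dy":-0.79,"dz":0,"wx":0,"wy":0,"wz":0}

```text
time_s: 19.05
eef_pos: [0.4342, 0.1671, 0.1368]
eef_rot: [0.001, 0.457, 0.889, 0.0]
wrist_force: [-0.4, 0.6, 0.7]
opening: 1.001
grasp_force: 0.0
```

Request:
servo_tool:
  steps:
    - {"dx":0.01,"dy":-0.16,"dz":0,"wx":0,"wy":0,"wz":0}
    - {"dx":0.02,"dy":-0.32,"dz":0,"wx":0,"wy":0,"wz":0}
    - {"dx":0.03,"dy":-0.48,"dz":0,"wx":0,"wy":0,"wz":0}
    - {"dx":0.04,"dy":-0.64,"dz":0,"wx":0,"wy":0,"wz":0}
    - {"dx":0.04,"dy":-0.79,"dz":0,"wx":0,"wy":0,"wz":0}

```text
time_s: 19.47
eef_pos: [0.4382, 0.0881, 0.1368]
eef_rot: [0.001, 0.457, 0.889, 0.0]
wrist_force: [0.7, -0.4, 1.2]
opening: 0.999
grasp_force: 0.0
```

```bash
python3 -c "
from h import *
check('c3',['B','C',(.42,.405,.018)])"
```

```text
side B [0.4337 0.088 ] 0.944
side C [ 0.4382 -0.0879] 0.574
side (0.42, 0.405, 0.018) [0.4193 0.4059] 0.962
top B [0.4111 0.0888] 0.067
top C [ 0.4417 -0.0897] 0.916
top (0.42, 0.405, 0.018) [0.4186 0.4055] 0.905
19.5667
```

Request:
servo_tool:
  steps:
    - {"dx":-0.04,"dy":0.01,"dz":-0.2,"wx":0,"wy":0,"wz":0}
    - {"dx":-0.04,"dy":0.01,"dz":-0.4,"wx":0,"wy":0,"wz":0}
    - {"dx":-0.04,"dy":0.01,"dz":-0.6,"wx":0,"wy":0,"wz":0}
    - {"dx":-0.04,"dy":0.01,"dz":-0.8,"wx":0,"wy":0,"wz":0}
    - {"dx":-0.04,"dy":0.01,"dz":-0.95,"wx":0,"wy":0,"wz":0}

```text
time_s: 19.98
eef_pos: [0.4333, 0.0906, 0.0402]
eef_rot: [-0.0, 0.457, 0.889, 0.0]
wrist_force: [0.2, 0.2, -0.3]
opening: 1.002
grasp_force: 0.0
```

Request:
servo_tool:
  steps:
    - {"dx":0,"dy":0,"dz":-0.1,"wx":0,"wy":0,"wz":0}
    - {"dx":0,"dy":0,"dz":-0.15,"wx":0,"wy":0,"wz":0}
    - {"dx":0,"dy":0,"dz":-0.15,"wx":0,"wy":0,"wz":0}
    - {"dx":0,"dy":0,"dz":-0.15,"wx":0,"wy":0,"wz":0}
    - {"dx":0,"dy":0,"dz":-0.15,"wx":0,"wy":0,"wz":0}

```text
time_s: 20.4
eef_pos: [0.4347, 0.0901, 0.0272]
eef_rot: [0.001, 0.457, 0.889, 0.0]
wrist_force: [0.2, 0.5, -0.1]
opening: 0.999
grasp_force: 0.0
```

Request:
servo_tool:
  jaw: 0.3
  steps:
    - {"dx":0,"dy":0,"dz":0,"wx":0,"wy":0,"wz":0}
    - {"dx":0,"dy":0,"dz":0,"wx":0,"wy":0,"wz":0}
    - {"dx":0,"dy":0,"dz":0,"wx":0,"wy":0,"wz":0}
    - {"dx":0,"dy":0,"dz":0,"wx":0,"wy":0,"wz":0}
    - {"dx":0,"dy":0,"dz":0,"wx":0,"wy":0,"wz":0}

```text
time_s: 20.82
eef_pos: [0.4345, 0.0899, 0.0273]
eef_rot: [0.001, 0.457, 0.889, 0.0]
wrist_force: [-2.3, -0.4, 7.8]
opening: 0.688
grasp_force: 63.4
```

Request:
servo_tool:
  steps:
    - {"dx":0,"dy":0,"dz":0.1,"wx":0,"wy":0,"wz":0}
    - {"dx":0,"dy":0,"dz":0.25,"wx":0,"wy":0,"wz":0}
    - {"dx":0,"dy":0,"dz":0.45,"wx":0,"wy":0,"wz":0}
    - {"dx":0,"dy":0,"dz":0.65,"wx":0,"wy":0,"wz":0}
    - {"dx":0,"dy":0,"dz":0.8,"wx":0,"wy":0,"wz":0}

```text
time_s: 21.23
eef_pos: [0.4337, 0.09, 0.108]
eef_rot: [0.0, 0.457, 0.889, 0.0]
wrist_force: [1.5, -0.6, -4.6]
opening: 0.685
grasp_force: 65.8
```

Request:
servo_tool:
  steps:
    - {"dx":0.02,"dy":0.13,"dz":0,"wx":0,"wy":0,"wz":0}
    - {"dx":0.04,"dy":0.3,"dz":0,"wx":0,"wy":0,"wz":0}
    - {"dx":0.06,"dy":0.5,"dz":0,"wx":0,"wy":0,"wz":0}
    - {"dx":0.08,"dy":0.68,"dz":0,"wx":0,"wy":0,"wz":0}
    - {"dx":0.09,"dy":0.86,"dz":0,"wx":0,"wy":0,"wz":0}

```text
time_s: 21.65
eef_pos: [0.4425, 0.1768, 0.1066]
eef_rot: [-0.0, 0.457, 0.889, -0.0]
wrist_force: [0.1, -0.5, -2.8]
opening: 0.682
grasp_force: 66.3
```

Request:
servo_tool:
  steps:
    - {"dx":0.02,"dy":0.17,"dz":0,"wx":0,"wy":0,"wz":0}
    - {"dx":0.04,"dy":0.34,"dz":0,"wx":0,"wy":0,"wz":0}
    - {"dx":0.06,"dy":0.51,"dz":0,"wx":0,"wy":0,"wz":0}
    - {"dx":0.08,"dy":0.68,"dz":0,"wx":0,"wy":0,"wz":0}
    - {"dx":0.09,"dy":0.85,"dz":0,"wx":0,"wy":0,"wz":0}

```text
time_s: 22.07
eef_pos: [0.4514, 0.2617, 0.1065]
eef_rot: [-0.0, 0.457, 0.889, -0.0]
wrist_force: [1.6, 0.2, -4.2]
opening: 0.685
grasp_force: 66.3
```

Request:
servo_tool:
  steps:
    - {"dx":0.02,"dy":0.2,"dz":0,"wx":0,"wy":0,"wz":0}
    - {"dx":0.04,"dy":0.4,"dz":0,"wx":0,"wy":0,"wz":0}
    - {"dx":0.06,"dy":0.58,"dz":0,"wx":0,"wy":0,"wz":0}
    - {"dx":0.08,"dy":0.74,"dz":0,"wx":0,"wy":0,"wz":0}
    - {"dx":0.09,"dy":0.85,"dz":0,"wx":0,"wy":0,"wz":0}

```text
time_s: 22.48
eef_pos: [0.4604, 0.3472, 0.1064]
eef_rot: [-0.0, 0.457, 0.889, -0.0]
wrist_force: [0.5, -0.2, -4.7]
opening: 0.683
grasp_force: 66.3
```

Request:
servo_tool:
  steps:
    - {"dx":0,"dy":0,"dz":-0.12,"wx":0,"wy":0,"wz":0}
    - {"dx":0,"dy":0,"dz":-0.25,"wx":0,"wy":0,"wz":0}
    - {"dx":0,"dy":0,"dz":-0.36,"wx":0,"wy":0,"wz":0}
    - {"dx":0,"dy":0,"dz":-0.44,"wx":0,"wy":0,"wz":0}
    - {"dx":0,"dy":0,"dz":-0.5,"wx":0,"wy":0,"wz":0}

```text
time_s: 22.9
eef_pos: [0.4596, 0.3445, 0.054]
eef_rot: [-0.001, 0.458, 0.889, -0.001]
wrist_force: [-0.2, 0.2, -4.6]
opening: 0.683
grasp_force: 66.3
```

Request:
servo_tool:
  steps:
    - {"dx":0,"dy":0,"dz":-0.03,"wx":0,"wy":0,"wz":0}
    - {"dx":0,"dy":0,"dz":-0.06,"wx":0,"wy":0,"wz":0}
    - {"dx":0,"dy":0,"dz":-0.09,"wx":0,"wy":0,"wz":0}
    - {"dx":0,"dy":0,"dz":-0.11,"wx":0,"wy":0,"wz":0}
    - {"dx":0,"dy":0,"dz":-0.11,"wx":0,"wy":0,"wz":0}

```text
time_s: 23.32
eef_pos: [0.4611, 0.3461, 0.0456]
eef_rot: [0.0, 0.457, 0.889, 0.0]
wrist_force: [0.2, -0.3, -3.8]
opening: 0.684
grasp_force: 66.2
```

Request:
servo_tool:
  jaw: 1
  steps:
    - {"dx":0,"dy":0,"dz":0,"wx":0,"wy":0,"wz":0}
    - {"dx":0,"dy":0,"dz":0,"wx":0,"wy":0,"wz":0}
    - {"dx":0,"dy":0,"dz":0,"wx":0,"wy":0,"wz":0}
    - {"dx":0,"dy":0,"dz":0,"wx":0,"wy":0,"wz":0}
    - {"dx":0,"dy":0,"dz":0,"wx":0,"wy":0,"wz":0}

```text
time_s: 23.73
eef_pos: [0.4611, 0.3462, 0.0457]
eef_rot: [0.0, 0.457, 0.889, 0.0]
wrist_force: [0.1, -0.1, -0.6]
opening: 1.001
grasp_force: 0.0
```

Request:
servo_tool:
  steps:
    - {"dx":0,"dy":0,"dz":0.15,"wx":0,"wy":0,"wz":0}
    - {"dx":0,"dy":0,"dz":0.35,"wx":0,"wy":0,"wz":0}
    - {"dx":0,"dy":0,"dz":0.55,"wx":0,"wy":0,"wz":0}
    - {"dx":0,"dy":0,"dz":0.75,"wx":0,"wy":0,"wz":0}
    - {"dx":0,"dy":0,"dz":0.9,"wx":0,"wy":0,"wz":0}

```text
time_s: 24.15
eef_pos: [0.4614, 0.3463, 0.1373]
eef_rot: [0.001, 0.457, 0.889, 0.001]
wrist_force: [0.6, -0.5, 0.8]
opening: 0.999
grasp_force: 0.0
```

Request:
servo_tool:
  steps:
    - {"dx":-0.01,"dy":-0.17,"dz":0,"wx":0,"wy":0,"wz":0}
    - {"dx":-0.02,"dy":-0.34,"dz":0,"wx":0,"wy":0,"wz":0}
    - {"dx":-0.03,"dy":-0.51,"dz":0,"wx":0,"wy":0,"wz":0}
    - {"dx":-0.04,"dy":-0.68,"dz":0,"wx":0,"wy":0,"wz":0}
    - {"dx":-0.04,"dy":-0.87,"dz":0,"wx":0,"wy":0,"wz":0}

```text
time_s: 24.57
eef_pos: [0.4566, 0.2585, 0.1355]
eef_rot: [0.0, 0.457, 0.889, 0.0]
wrist_force: [0.8, -0.0, -0.3]
opening: 0.999
grasp_force: 0.0
```

Request:
servo_tool:
  steps:
    - {"dx":-0.01,"dy":-0.17,"dz":0,"wx":0,"wy":0,"wz":0}
    - {"dx":-0.02,"dy":-0.34,"dz":0,"wx":0,"wy":0,"wz":0}
    - {"dx":-0.03,"dy":-0.51,"dz":0,"wx":0,"wy":0,"wz":0}
    - {"dx":-0.04,"dy":-0.68,"dz":0,"wx":0,"wy":0,"wz":0}
    - {"dx":-0.04,"dy":-0.87,"dz":0,"wx":0,"wy":0,"wz":0}

```text
time_s: 24.98
eef_pos: [0.4527, 0.1714, 0.1355]
eef_rot: [0.0, 0.457, 0.889, 0.0]
wrist_force: [-0.0, 0.1, -0.8]
opening: 0.999
grasp_force: 0.0
```

Request:
servo_tool:
  steps:
    - {"dx":-0.01,"dy":-0.17,"dz":0,"wx":0,"wy":0,"wz":0}
    - {"dx":-0.02,"dy":-0.34,"dz":0,"wx":0,"wy":0,"wz":0}
    - {"dx":-0.03,"dy":-0.51,"dz":0,"wx":0,"wy":0,"wz":0}
    - {"dx":-0.04,"dy":-0.68,"dz":0,"wx":0,"wy":0,"wz":0}
    - {"dx":-0.04,"dy":-0.87,"dz":0,"wx":0,"wy":0,"wz":0}

```text
time_s: 25.4
eef_pos: [0.4487, 0.0844, 0.1355]
eef_rot: [0.0, 0.457, 0.889, 0.0]
wrist_force: [-0.6, -0.1, -0.8]
opening: 0.999
grasp_force: 0.0
```

Request:
servo_tool:
  steps:
    - {"dx":-0.01,"dy":-0.17,"dz":0,"wx":0,"wy":0,"wz":0}
    - {"dx":-0.02,"dy":-0.34,"dz":0,"wx":0,"wy":0,"wz":0}
    - {"dx":-0.03,"dy":-0.51,"dz":0,"wx":0,"wy":0,"wz":0}
    - {"dx":-0.04,"dy":-0.68,"dz":0,"wx":0,"wy":0,"wz":0}
    - {"dx":-0.04,"dy":-0.87,"dz":0,"wx":0,"wy":0,"wz":0}

```text
time_s: 25.82
eef_pos: [0.4447, -0.0026, 0.1355]
eef_rot: [0.0, 0.457, 0.889, 0.0]
wrist_force: [0.4, 0.3, 0.7]
opening: 1.001
grasp_force: 0.0
```

Request:
servo_tool:
  steps:
    - {"dx":-0.01,"dy":-0.17,"dz":0,"wx":0,"wy":0,"wz":0}
    - {"dx":-0.02,"dy":-0.34,"dz":0,"wx":0,"wy":0,"wz":0}
    - {"dx":-0.03,"dy":-0.51,"dz":0,"wx":0,"wy":0,"wz":0}
    - {"dx":-0.04,"dy":-0.68,"dz":0,"wx":0,"wy":0,"wz":0}
    - {"dx":-0.04,"dy":-0.87,"dz":0,"wx":0,"wy":0,"wz":0}

```text
time_s: 26.23
eef_pos: [0.4407, -0.0897, 0.1355]
eef_rot: [0.0, 0.457, 0.889, 0.0]
wrist_force: [0.1, -0.1, 0.3]
opening: 0.998
grasp_force: 0.0
```

```bash
python3 -c "
from h import *
check('c4',['C',(.42,.405,.018),(.461,.346,.018)])"
```

```text
side C [ 0.4409 -0.0908] 0.949
side (0.42, 0.405, 0.018) [0.4197 0.4052] 0.538
side (0.461, 0.346, 0.018) [0.4607 0.3466] 0.468
top C [ 0.434  -0.0838] 0.192
top (0.42, 0.405, 0.018) [0.4186 0.4055] 0.903
top (0.461, 0.346, 0.018) [0.4615 0.3467] 0.896
26.3333
```

Request:
servo_tool:
  steps:
    - {"dx":0,"dy":0,"dz":-0.2,"wx":0,"wy":0,"wz":0}
    - {"dx":0,"dy":0,"dz":-0.4,"wx":0,"wy":0,"wz":0}
    - {"dx":0,"dy":0,"dz":-0.6,"wx":0,"wy":0,"wz":0}
    - {"dx":0,"dy":0,"dz":-0.8,"wx":0,"wy":0,"wz":0}
    - {"dx":0,"dy":0,"dz":-0.95,"wx":0,"wy":0,"wz":0}

```text
time_s: 26.75
eef_pos: [0.4402, -0.088, 0.0389]
eef_rot: [-0.001, 0.457, 0.889, 0.0]
wrist_force: [0.1, 0.3, -0.3]
opening: 1.002
grasp_force: 0.0
```

Request:
servo_tool:
  steps:
    - {"dx":0,"dy":0,"dz":-0.1,"wx":0,"wy":0,"wz":0}
    - {"dx":0,"dy":0,"dz":-0.13,"wx":0,"wy":0,"wz":0}
    - {"dx":0,"dy":0,"dz":-0.13,"wx":0,"wy":0,"wz":0}
    - {"dx":0,"dy":0,"dz":-0.13,"wx":0,"wy":0,"wz":0}
    - {"dx":0,"dy":0,"dz":-0.13,"wx":0,"wy":0,"wz":0}

```text
time_s: 27.17
eef_pos: [0.4417, -0.0893, 0.0283]
eef_rot: [0.001, 0.457, 0.889, 0.0]
wrist_force: [0.6, -0.5, 0.2]
opening: 1.001
grasp_force: 0.0
```

Request:
servo_tool:
  jaw: 0.3
  steps:
    - {"dx":0,"dy":0,"dz":0,"wx":0,"wy":0,"wz":0}
    - {"dx":0,"dy":0,"dz":0,"wx":0,"wy":0,"wz":0}
    - {"dx":0,"dy":0,"dz":0,"wx":0,"wy":0,"wz":0}
    - {"dx":0,"dy":0,"dz":0,"wx":0,"wy":0,"wz":0}
    - {"dx":0,"dy":0,"dz":0,"wx":0,"wy":0,"wz":0}

```text
time_s: 27.58
eef_pos: [0.4415, -0.0893, 0.0284]
eef_rot: [0.001, 0.457, 0.889, -0.0]
wrist_force: [-2.9, 1.3, 8.0]
opening: 0.684
grasp_force: 63.3
```

Request:
servo_tool:
  steps:
    - {"dx":0,"dy":0,"dz":0.1,"wx":0,"wy":0,"wz":0}
    - {"dx":0,"dy":0,"dz":0.25,"wx":0,"wy":0,"wz":0}
    - {"dx":0,"dy":0,"dz":0.45,"wx":0,"wy":0,"wz":0}
    - {"dx":0,"dy":0,"dz":0.65,"wx":0,"wy":0,"wz":0}
    - {"dx":0,"dy":0,"dz":0.8,"wx":0,"wy":0,"wz":0}

```text
time_s: 28.0
eef_pos: [0.4409, -0.089, 0.109]
eef_rot: [0.0, 0.457, 0.889, 0.0]
wrist_force: [1.3, -0.2, -3.0]
opening: 0.682
grasp_force: 65.4
```

Request:
servo_tool:
  steps:
    - {"dx":0.03,"dy":0.13,"dz":0,"wx":0,"wy":0,"wz":0}
    - {"dx":0.06,"dy":0.33,"dz":0,"wx":0,"wy":0,"wz":0}
    - {"dx":0.09,"dy":0.53,"dz":0,"wx":0,"wy":0,"wz":0}
    - {"dx":0.12,"dy":0.73,"dz":0,"wx":0,"wy":0,"wz":0}
    - {"dx":0.16,"dy":0.94,"dz":0,"wx":0,"wy":0,"wz":0}

```text
time_s: 28.42
eef_pos: [0.4563, 0.0059, 0.1076]
eef_rot: [-0.0, 0.458, 0.889, -0.0]
wrist_force: [0.8, -0.5, -3.2]
opening: 0.68
grasp_force: 65.8
```

Request:
servo_tool:
  steps:
    - {"dx":0.03,"dy":0.19,"dz":0,"wx":0,"wy":0,"wz":0}
    - {"dx":0.06,"dy":0.38,"dz":0,"wx":0,"wy":0,"wz":0}
    - {"dx":0.09,"dy":0.57,"dz":0,"wx":0,"wy":0,"wz":0}
    - {"dx":0.12,"dy":0.76,"dz":0,"wx":0,"wy":0,"wz":0}
    - {"dx":0.16,"dy":0.94,"dz":0,"wx":0,"wy":0,"wz":0}

```text
time_s: 28.83
eef_pos: [0.4722, 0.1001, 0.1075]
eef_rot: [-0.0, 0.457, 0.889, -0.0]
wrist_force: [-0.2, -0.5, -3.8]
opening: 0.682
grasp_force: 65.8
```

Request:
servo_tool:
  steps:
    - {"dx":0.03,"dy":0.19,"dz":0,"wx":0,"wy":0,"wz":0}
    - {"dx":0.06,"dy":0.38,"dz":0,"wx":0,"wy":0,"wz":0}
    - {"dx":0.09,"dy":0.57,"dz":0,"wx":0,"wy":0,"wz":0}
    - {"dx":0.12,"dy":0.76,"dz":0,"wx":0,"wy":0,"wz":0}
    - {"dx":0.16,"dy":0.94,"dz":0,"wx":0,"wy":0,"wz":0}

```text
time_s: 29.25
eef_pos: [0.4882, 0.194, 0.1075]
eef_rot: [-0.0, 0.457, 0.889, -0.0]
wrist_force: [0.6, 0.6, -2.9]
opening: 0.683
grasp_force: 65.8
```

Request:
servo_tool:
  steps:
    - {"dx":0.03,"dy":0.2,"dz":0,"wx":0,"wy":0,"wz":0}
    - {"dx":0.06,"dy":0.4,"dz":0,"wx":0,"wy":0,"wz":0}
    - {"dx":0.09,"dy":0.6,"dz":0,"wx":0,"wy":0,"wz":0}
    - {"dx":0.12,"dy":0.8,"dz":0,"wx":0,"wy":0,"wz":0}
    - {"dx":0.15,"dy":0.94,"dz":0,"wx":0,"wy":0,"wz":0}

```text
time_s: 29.67
eef_pos: [0.5033, 0.2885, 0.1075]
eef_rot: [-0.0, 0.457, 0.889, -0.0]
wrist_force: [-0.2, -1.2, -3.6]
opening: 0.685
grasp_force: 65.8
```

Request:
servo_tool:
  steps:
    - {"dx":0,"dy":0,"dz":-0.12,"wx":0,"wy":0,"wz":0}
    - {"dx":0,"dy":0,"dz":-0.25,"wx":0,"wy":0,"wz":0}
    - {"dx":0,"dy":0,"dz":-0.36,"wx":0,"wy":0,"wz":0}
    - {"dx":0,"dy":0,"dz":-0.44,"wx":0,"wy":0,"wz":0}
    - {"dx":0,"dy":0,"dz":-0.5,"wx":0,"wy":0,"wz":0}

```text
time_s: 30.08
eef_pos: [0.5026, 0.2857, 0.0551]
eef_rot: [-0.001, 0.458, 0.889, -0.001]
wrist_force: [0.1, 0.3, -3.5]
opening: 0.68
grasp_force: 65.8
```

Request:
servo_tool:
  steps:
    - {"dx":0,"dy":0,"dz":-0.03,"wx":0,"wy":0,"wz":0}
    - {"dx":0,"dy":0,"dz":-0.06,"wx":0,"wy":0,"wz":0}
    - {"dx":0,"dy":0,"dz":-0.09,"wx":0,"wy":0,"wz":0}
    - {"dx":0,"dy":0,"dz":-0.11,"wx":0,"wy":0,"wz":0}
    - {"dx":0,"dy":0,"dz":-0.11,"wx":0,"wy":0,"wz":0}

```text
time_s: 30.5
eef_pos: [0.5042, 0.287, 0.0466]
eef_rot: [0.0, 0.457, 0.889, 0.0]
wrist_force: [-0.3, 0.3, -3.7]
opening: 0.682
grasp_force: 65.9
```

Request:
servo_tool:
  jaw: 1
  steps:
    - {"dx":0,"dy":0,"dz":0,"wx":0,"wy":0,"wz":0}
    - {"dx":0,"dy":0,"dz":0,"wx":0,"wy":0,"wz":0}
    - {"dx":0,"dy":0,"dz":0,"wx":0,"wy":0,"wz":0}
    - {"dx":0,"dy":0,"dz":0,"wx":0,"wy":0,"wz":0}
    - {"dx":0,"dy":0,"dz":0,"wx":0,"wy":0,"wz":0}

```text
time_s: 30.92
eef_pos: [0.5041, 0.2871, 0.0466]
eef_rot: [0.0, 0.457, 0.889, 0.0]
wrist_force: [-0.2, 0.5, -0.3]
opening: 1.001
grasp_force: 0.0
```

Request:
servo_tool:
  steps:
    - {"dx":0,"dy":0,"dz":0.15,"wx":0,"wy":0,"wz":0}
    - {"dx":0,"dy":0,"dz":0.35,"wx":0,"wy":0,"wz":0}
    - {"dx":0,"dy":0,"dz":0.55,"wx":0,"wy":0,"wz":0}
    - {"dx":0,"dy":0,"dz":0.8,"wx":0,"wy":0,"wz":0}
    - {"dx":0,"dy":0,"dz":1,"wx":0,"wy":0,"wz":0}

```text
time_s: 31.33
eef_pos: [0.5041, 0.2871, 0.148]
eef_rot: [0.0, 0.457, 0.889, 0.0]
wrist_force: [0.7, 0.4, -0.4]
opening: 0.999
grasp_force: 0.0
```

Request:
servo_tool:
  jaw: 0
  steps:
    - {"dx":0,"dy":-0.2,"dz":0,"wx":0,"wy":0,"wz":0}
    - {"dx":0,"dy":-0.4,"dz":0,"wx":0,"wy":0,"wz":0}
    - {"dx":0,"dy":-0.6,"dz":0,"wx":0,"wy":0,"wz":0}
    - {"dx":0,"dy":-0.8,"dz":0,"wx":0,"wy":0,"wz":0}
    - {"dx":0,"dy":-1,"dz":0,"wx":0,"wy":0,"wz":0}

```text
time_s: 31.75
eef_pos: [0.5038, 0.1862, 0.1465]
eef_rot: [0.0, 0.457, 0.889, 0.0]
wrist_force: [0.6, 0.0, 0.4]
opening: 0.297
grasp_force: 0.0
```

```bash
python3 -c "
from h import *
check('c5',[(.42,.405,.018),(.461,.346,.018),(.504,.287,.018)])
c=dict(np.load('pics/c5top.npz'));f=c['frame'][160:320,70:240,::-1];cv2.imwrite('pics/c5crop.png',cv2.resize(f,None,fx=3.5,fy=3.5,interpolation=2))"
```

```text
side (0.42, 0.405, 0.018) [0.4196 0.4052] 0.387
side (0.461, 0.346, 0.018) [0.4614 0.3461] 0.34
side (0.504, 0.287, 0.018) [0.5029 0.2883] 0.3
top (0.42, 0.405, 0.018) [0.4186 0.4055] 0.863
top (0.461, 0.346, 0.018) fail attempt to get argmax of an empty sequence
top (0.504, 0.287, 0.018) [0.4961 0.2851] 0.232
31.85
```

View pics/c5crop.png

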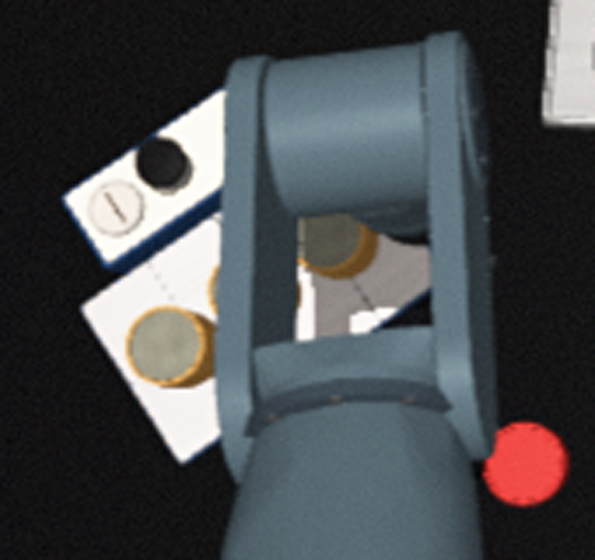

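View pics/c5side.png

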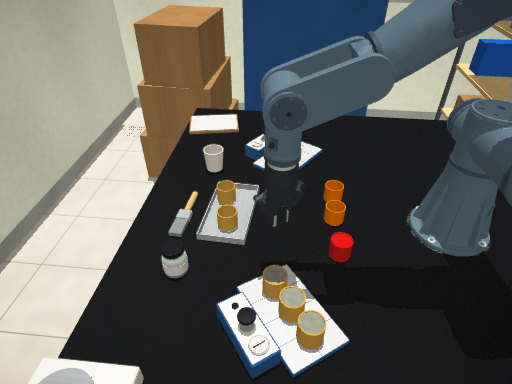

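All three filled cups stand on the plate: in c5side they're at (275,283), (292,303) and (311,328), and the plunger head is at (247,315). I'll move over the plunger with the fingers shut.

Request:
servo_tool:
  jaw: 0
  steps:
    - {"dx":0.04,"dy":0.15,"dz":0,"wx":0,"wy":0,"wz":0}
    - {"dx":0.07,"dy":0.3,"dz":0,"wx":0,"wy":0,"wz":0}
    - {"dx":0.11,"dy":0.45,"dz":0,"wx":0,"wy":0,"wz":0}
    - {"dx":0.14,"dy":0.6,"dz":0,"wx":0,"wy":0,"wz":0}
    - {"dx":0.17,"dy":0.75,"dz":0,"wx":0,"wy":0,"wz":0}

```text
time_s: 32.27
eef_pos: [0.5209, 0.2634, 0.1464]
eef_rot: [0.0, 0.457, 0.889, 0.0]
wrist_force: [0.2, 0.5, 0.1]
opening: 0.003
grasp_force: 0.0
```

Request:
servo_tool:
  steps:
    - {"dx":0.04,"dy":0.15,"dz":0,"wx":0,"wy":0,"wz":0}
    - {"dx":0.07,"dy":0.3,"dz":0,"wx":0,"wy":0,"wz":0}
    - {"dx":0.11,"dy":0.45,"dz":0,"wx":0,"wy":0,"wz":0}
    - {"dx":0.14,"dy":0.6,"dz":0,"wx":0,"wy":0,"wz":0}
    - {"dx":0.17,"dy":0.75,"dz":0,"wx":0,"wy":0,"wz":0}

```text
time_s: 32.68
eef_pos: [0.5377, 0.3387, 0.1462]
eef_rot: [-0.0, 0.457, 0.889, 0.0]
wrist_force: [-0.3, 0.4, 0.0]
opening: 0.001
grasp_force: 0.0
```

Request:
servo_tool:
  steps:
    - {"dx":0.04,"dy":0.15,"dz":0,"wx":0,"wy":0,"wz":0}
    - {"dx":0.07,"dy":0.3,"dz":0,"wx":0,"wy":0,"wz":0}
    - {"dx":0.11,"dy":0.45,"dz":0,"wx":0,"wy":0,"wz":0}
    - {"dx":0.15,"dy":0.6,"dz":0,"wx":0,"wy":0,"wz":0}
    - {"dx":0.18,"dy":0.73,"dz":0,"wx":0,"wy":0,"wz":0}

```text
time_s: 33.1
eef_pos: [0.5556, 0.4119, 0.1461]
eef_rot: [-0.0, 0.457, 0.889, 0.0]
wrist_force: [-0.3, -1.1, 0.0]
opening: -0.0
grasp_force: 0.0
```

Request:
servo_tool:
  steps:
    - {"dx":0,"dy":0,"dz":-0.1,"wx":0,"wy":0,"wz":0}
    - {"dx":0,"dy":0,"dz":-0.22,"wx":0,"wy":0,"wz":0}
    - {"dx":0,"dy":0,"dz":-0.34,"wx":0,"wy":0,"wz":0}
    - {"dx":0,"dy":0,"dz":-0.44,"wx":0,"wy":0,"wz":0}
    - {"dx":0,"dy":0,"dz":-0.5,"wx":0,"wy":0,"wz":0}

```text
time_s: 33.52
eef_pos: [0.5544, 0.4086, 0.0932]
eef_rot: [-0.001, 0.458, 0.889, -0.002]
wrist_force: [-0.5, -0.5, 0.0]
opening: -0.001
grasp_force: 0.0
```

Request:
servo_tool:
  steps:
    - {"dx":0,"dy":0,"dz":-0.06,"wx":0,"wy":0,"wz":0}
    - {"dx":0,"dy":0,"dz":-0.12,"wx":0,"wy":0,"wz":0}
    - {"dx":0,"dy":0,"dz":-0.17,"wx":0,"wy":0,"wz":0}
    - {"dx":0,"dy":0,"dz":-0.21,"wx":0,"wy":0,"wz":0}
    - {"dx":0,"dy":0,"dz":-0.24,"wx":0,"wy":0,"wz":0}

```text
time_s: 33.93
eef_pos: [0.5559, 0.4096, 0.0727]
eef_rot: [0.0, 0.457, 0.889, -0.0]
wrist_force: [-3.7, -3.6, 7.7]
opening: -0.0
grasp_force: 3.7
```

Request:
servo_tool:
  steps:
    - {"dx":0,"dy":0,"dz":-0.01,"wx":0,"wy":0,"wz":0}
    - {"dx":0,"dy":0,"dz":-0.01,"wx":0,"wy":0,"wz":0}
    - {"dx":0,"dy":0,"dz":-0.01,"wx":0,"wy":0,"wz":0}
    - {"dx":0,"dy":0,"dz":-0.01,"wx":0,"wy":0,"wz":0}
    - {"dx":0,"dy":0,"dz":-0.01,"wx":0,"wy":0,"wz":0}

```text
time_s: 34.35
eef_pos: [0.556, 0.4097, 0.0724]
eef_rot: [0.0, 0.457, 0.889, -0.0]
wrist_force: [-3.9, -3.8, 6.5]
opening: -0.001
grasp_force: 3.7
```

Request:
servo_tool:
  steps:
    - {"dx":0,"dy":0,"dz":-0.01,"wx":0,"wy":0,"wz":0}
    - {"dx":0,"dy":0,"dz":-0.02,"wx":0,"wy":0,"wz":0}
    - {"dx":0,"dy":0,"dz":-0.02,"wx":0,"wy":0,"wz":0}
    - {"dx":0,"dy":0,"dz":-0.02,"wx":0,"wy":0,"wz":0}
    - {"dx":0,"dy":0,"dz":-0.02,"wx":0,"wy":0,"wz":0}

```text
time_s: 34.77
eef_pos: [0.5563, 0.4099, 0.072]
eef_rot: [0.001, 0.457, 0.889, 0.0]
wrist_force: [-5.5, -5.4, 15.2]
opening: 0.001
grasp_force: 7.5
```

The force jumped to 15 N at z = 0.072, so the plunger is on its stop. I'll release it, retreat, and check everything.

Request:
servo_tool:
  steps:
    - {"dx":0,"dy":0,"dz":0.1,"wx":0,"wy":0,"wz":0}
    - {"dx":0,"dy":0,"dz":0.25,"wx":0,"wy":0,"wz":0}
    - {"dx":0,"dy":0,"dz":0.5,"wx":0,"wy":0,"wz":0}
    - {"dx":0,"dy":0,"dz":0.75,"wx":0,"wy":0,"wz":0}
    - {"dx":0,"dy":0,"dz":1,"wx":0,"wy":0,"wz":0}

```text
time_s: 35.18
eef_pos: [0.5559, 0.4101, 0.1707]
eef_rot: [0.0, 0.457, 0.889, 0.0]
wrist_force: [0.5, -0.2, 0.0]
opening: -0.001
grasp_force: 0.0
```

Request:
servo_tool:
  steps:
    - {"dx":-0.1,"dy":-0.2,"dz":0.1,"wx":0,"wy":0,"wz":0}
    - {"dx":-0.2,"dy":-0.4,"dz":0.2,"wx":0,"wy":0,"wz":0}
    - {"dx":-0.3,"dy":-0.6,"dz":0.3,"wx":0,"wy":0,"wz":0}
    - {"dx":-0.4,"dy":-0.8,"dz":0.4,"wx":0,"wy":0,"wz":0}
    - {"dx":-0.5,"dy":-1,"dz":0.5,"wx":0,"wy":0,"wz":0}

```text
time_s: 35.6
eef_pos: [0.5055, 0.3093, 0.2204]
eef_rot: [0.0, 0.457, 0.889, 0.001]
wrist_force: [-0.7, -0.1, 0.0]
opening: -0.001
grasp_force: 0.0
```

Request:
servo_tool:
  steps:
    - {"dx":-0.1,"dy":-0.2,"dz":0.1,"wx":0,"wy":0,"wz":0}
    - {"dx":-0.2,"dy":-0.4,"dz":0.2,"wx":0,"wy":0,"wz":0}
    - {"dx":-0.3,"dy":-0.6,"dz":0.3,"wx":0,"wy":0,"wz":0}
    - {"dx":-0.4,"dy":-0.8,"dz":0.4,"wx":0,"wy":0,"wz":0}
    - {"dx":-0.5,"dy":-1,"dz":0.5,"wx":0,"wy":0,"wz":0}

```text
time_s: 36.02
eef_pos: [0.4555, 0.2092, 0.2704]
eef_rot: [0.001, 0.457, 0.889, 0.001]
wrist_force: [0.9, 0.3, 0.5]
opening: -0.003
grasp_force: 0.0
```

Request:
servo_tool:
  steps:
    - {"dx":-0.1,"dy":-0.2,"dz":0,"wx":0,"wy":0,"wz":0}
    - {"dx":-0.2,"dy":-0.4,"dz":0,"wx":0,"wy":0,"wz":0}
    - {"dx":-0.3,"dy":-0.6,"dz":0,"wx":0,"wy":0,"wz":0}
    - {"dx":-0.4,"dy":-0.8,"dz":0,"wx":0,"wy":0,"wz":0}
    - {"dx":-0.5,"dy":-1,"dz":0,"wx":0,"wy":0,"wz":0}

```text
time_s: 36.43
eef_pos: [0.4055, 0.1093, 0.27]
eef_rot: [0.001, 0.457, 0.889, 0.0]
wrist_force: [-0.0, -0.3, 0.2]
opening: -0.001
grasp_force: 0.0
```

```bash
python3 -c "
from h import *
check('c6',[(.42,.405,.018),(.461,.346,.018),(.504,.287,.018),(.6866,-.0637,.004),(.663,.057,.004)])
for n in('top','side'):
    c=dict(np.load(f'pics/c6{n}.npz'));cv2.imwrite(f'pics/f6{n}.png',cv2.resize(c['frame'][80:,:,::-1] if n=='top' else c['frame'][100:,100:,::-1],None,fx=1.5 if n=='top' else 1.9,fy=1.5 if n=='top' else 1.9,interpolation=2))"
```

```text
side (0.42, 0.405, 0.018) [0.4196 0.4052] 0.385
side (0.461, 0.346, 0.018) [0.4614 0.3465] 0.337
side (0.504, 0.287, 0.018) [0.5042 0.2867] 0.299
side (0.6866, -0.0637, 0.004) [0.6618 0.055 ] 0.52
side (0.663, 0.057, 0.004) [0.6617 0.0549] 0.519
top (0.42, 0.405, 0.018) [0.4186 0.4055] 0.905
top (0.461, 0.346, 0.018) [0.4615 0.3467] 0.896
top (0.504, 0.287, 0.018) [0.5042 0.2905] 0.067
top (0.6866, -0.0637, 0.004) [ 0.6866 -0.0641] 0.924
top (0.663, 0.057, 0.004) [0.662  0.0587] 0.913
36.5333
```

View pics/f6top.png

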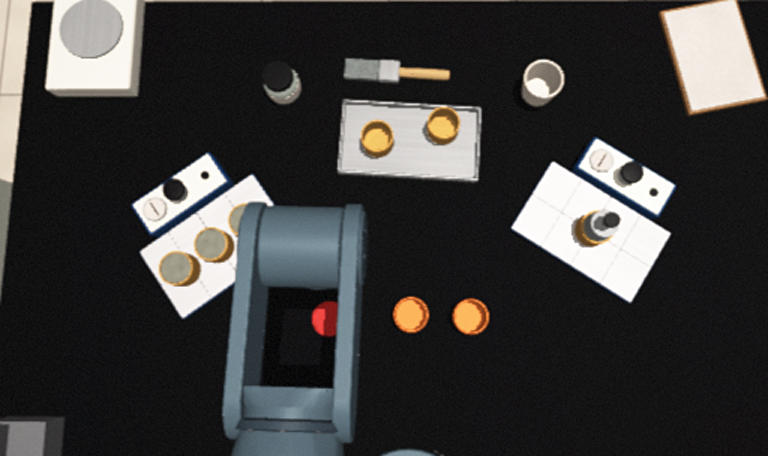

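View pics/f6side.png

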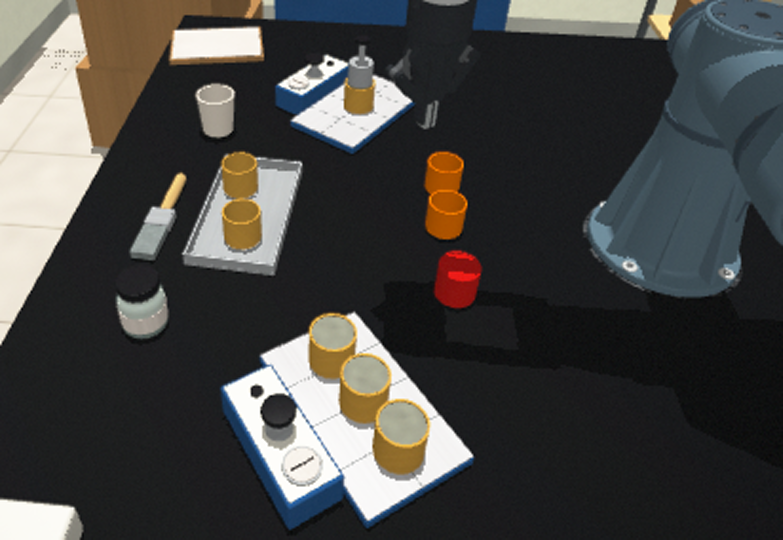

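Final pictures: three filled cups stand upright on station1's plate, and the two empties stand in the tray at (377,138) and (442,126). The plunger is up, and the running station, jar, brush and mug haven't moved.

```bash
python3 -c "
from h import *
print(workorder.hand_in())"
```

```text
the job is handed in; nothing more can be done
None
```

I handed the job in after about 37 s on the robot clock, with no verdict returned: the three filled cups stand on station1's plate, its plunger was pressed to the stop and came back up, both empties stand upright in the tray, and the running test and bystanders were not disturbed.

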